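# Set up the engraving stage for a batch of stamp blocks

### The job

Set the loose stage top on its fixed base so that its three ball feet settle into the cone, groove and flat seats, and let go of it; then turn the clamp's knob clockwise until its arm has swung fully over the stage top and the knob slips in its ratchet, and stop there, without cranking on for more than about a quarter turn. Then lay all the blank wooden stamp blocks on the stage top as an even, square row: each lying flat and centred on an engraved line of its own, pointing along that line, with its end pushed up against the fence. Leave the other things on the bench where they are.

Things in the scene. Friction and masses are not known exactly. Their poses are not given: they have to be found in the camera images.
- stage_base: fixed grey T-shaped base, slab 12 mm thick; origin on the bench, x away from the robot (turned up to 0.3 rad), y left, z up. Crossbar 226 mm long (y) at x = -60 mm: cone seat at its left end, V groove at its right; stem 50 mm wide to x = +92 mm with the flat seat. Clamp post at (55, 90) mm. The seated stage has the base's heading, its handle point at (6, 0, 65.3) mm in this frame
- seat_cone (a point): where the centre of the stage's cone foot lies when seated: 11.3 mm above the apex of the conical cup (45 degree walls, mouth 24 mm wide, rim 24 mm above the bench), at (-60, 95, 23.3) mm in the base's frame
- seat_groove (a point): where the centre of the groove foot lies when seated, above the V groove (45 degree walls, 36 mm long, running along the base's y, rims 24 mm above the bench), at (-60, -95, 23.3) mm in the base's frame
- seat_flat (a point): where the centre of the flat foot lies when seated, 8 mm above the round flat pad (28 mm across, top 15.3 mm above the bench), at (65, 0, 23.3) mm in the base's frame
- stage_handle (a point): centre of the grip tab of the loose aluminium stage top (0.8 kg, balanced under here); its axes are the stage's: x to the narrow rear end, y left along the fence, z up. Tab 60 mm long (y), 12 mm thick (x), from 27 mm below to 17 mm above this point: take it across x. Plate top 27 mm below, ball feet's lowest points 50 mm below. At the start it stands on its feet on the bench
- foot_cone (a point): centre of the stage's ball foot (16 mm, slippery) at the left front, for the cone: (-66, 95, -42) mm from the handle point. The plate is 8 mm thick: front part x = -91 to +9, y = -130 to +130 mm from the handle point, narrower rear part to x = +85, y = -45 to +45 mm
- foot_groove (a point): centre of the ball foot at the right front, for the groove: (-66, -95, -42) mm from the handle point
- foot_flat (a point): centre of the ball foot under the narrow rear end, for the flat seat: (59, 0, -42) mm from the handle point
- mark_1 (a point): where a block's centre lies when right on the leftmost engraved line: (-31, 75, -15) mm from the handle point. The four lines run along the stage's x, 50 mm apart, from the front edge to the fence. The fence spans the stage's width behind the blocks, 12 mm thick, 14 mm above the plate; its front face is 6 mm in front (-x) of the handle point. Axes as the stage's
- mark_2 (a point): the same for the second line from the left, (-31, 25, -15) mm from the handle point
- mark_3 (a point): the same for the third line from the left, (-31, -25, -15) mm
- mark_4 (a point): the same for the rightmost line, (-31, -75, -15) mm
- clamp (a joint): turn of the steel clamp arm, rad, growing clockwise seen from above: 0 to 0.5 at the start (pointing to the rear), 2.0 at its hard stop, pointing along the base's -y, over the stage's rear part with 2 mm of air. Arm 62 mm long, 14 mm wide, underside 40.5 mm above the bench (seated plate top: 38.3 mm). It stays where it is left (0.03 N m)
- clamp_knob (a joint): slip of the ratchet knob on the arm's spindle in rad, growing clockwise: 0 at the start. Knob and arm turn together until the arm is at its stop; from there the knob slips at 0.12 N m and this value grows without limit
- knob_grip (a point): point on the axis of the black round ribbed knob, 34 mm across, 36 mm tall from 63 to 99 mm above the bench; this point 83 mm above the bench. The knob turns about the vertical and may be gripped in any direction
- block_1_centre (a point): centre of a blank wooden stamp block, 50 mm long (its x) by 24 by 24 mm, 0.03 kg, lying on the bench at the start; 3 or 4 of the four blocks are present, alike
- block_2_centre (a point): centre of a blank wooden stamp block, 50 mm long (its x) by 24 by 24 mm, 0.03 kg, lying on the bench at the start; 3 or 4 of the four blocks are present, alike
- block_3_centre (a point): centre of a blank wooden stamp block, 50 mm long (its x) by 24 by 24 mm, 0.03 kg, lying on the bench at the start; 3 or 4 of the four blocks are present, alike
- block_4_centre (a point): centre of a blank wooden stamp block, 50 mm long (its x) by 24 by 24 mm, 0.03 kg, lying on the bench at the start; 3 or 4 of the four blocks are present, alike
- stamp: bystander: wood-handled hand stamp, 26x50x74 mm, standing loose on the bench; origin under its base
- brown_roll: bystander: dry brown roll, 96x20x18 mm, loose on the bench; origin at its underside
- tape_ring: bystander: roll of masking tape, 92 mm across, 25 mm high, lying loose; origin at its underside
Mind the look-alikes: they are no part of the job. What is shaped like the part that bears block_4_centre but blue or orange is not meant. What is shaped like the part that bears block_3_centre but grey or yellow is not meant.

How it is judged:
On the way, in this order (a step that is already met when the one before it is completed fails the run):
1. the stage top sits with its three feet in the cone, groove and flat seats, let go (distance between foot_cone and seat_cone below 0.0025 m and distance between foot_groove and seat_groove below 0.0025 m and distance between foot_flat and seat_flat below 0.0025 m and contact force between the fingers and stage below 0.1 N), for 0.2 s.
2. the clamp's arm is at its stop over the seated stage top and the knob has slipped (distance between foot_cone and seat_cone below 0.0025 m and distance between foot_groove and seat_groove below 0.0025 m and distance between foot_flat and seat_flat below 0.0025 m and value of joint clamp above 1.92 rad and value of joint clamp_knob between 0.12 and 2 rad), for 0.2 s.
At the end, for the whole second after the job is handed in: Each foot within 2.5 mm of its seated place; arm past 1.92 rad, knob slipped 0.12 to 2.0 rad and still; each block on the plate, within 5 mm of a mark of its own, 3 mm of touching the fence, 3 mm of resting height and 0.07 rad of the lines (all of step 2 and x of block_1_centre in the frame of stage_handle between -0.0345 and -0.0285 m and z of block_1_centre in the frame of stage_handle between -0.018 and -0.012 m and angle between the x axis of each of block_1_centre, block_2_centre, block_3_centre, block_4_centre and the x axis of stage_handle, either way round below 0.07 rad and (horizontal distance between block_1_centre and mark_1 below 0.005 m or horizontal distance between block_1_centre and mark_2 below 0.005 m or horizontal distance between block_1_centre and mark_3 below 0.005 m or horizontal distance between block_1_centre and mark_4 below 0.005 m) and x of block_2_centre in the frame of stage_handle between -0.0345 and -0.0285 m and z of block_2_centre in the frame of stage_handle between -0.018 and -0.012 m and (horizontal distance between block_2_centre and mark_1 below 0.005 m or horizontal distance between block_2_centre and mark_2 below 0.005 m or horizontal distance between block_2_centre and mark_3 below 0.005 m or horizontal distance between block_2_centre and mark_4 below 0.005 m) and x of block_3_centre in the frame of stage_handle between -0.0345 and -0.0285 m and z of block_3_centre in the frame of stage_handle between -0.018 and -0.012 m and (horizontal distance between block_3_centre and mark_1 below 0.005 m or horizontal distance between block_3_centre and mark_2 below 0.005 m or horizontal distance between block_3_centre and mark_3 below 0.005 m or horizontal distance between block_3_centre and mark_4 below 0.005 m) and x of block_4_centre in the frame of stage_handle between -0.0345 and -0.0285 m and z of block_4_centre in the frame of stage_handle between -0.018 and -0.012 m and (horizontal distance between block_4_centre and mark_1 below 0.005 m or horizontal distance between block_4_centre and mark_2 below 0.005 m or horizontal distance between block_4_centre and mark_3 below 0.005 m or horizontal distance between block_4_centre and mark_4 below 0.005 m) and velocity of joint clamp_knob below 0.05 rad/s).
It fails at once if the knob is cranked on, slipping more than 2.0 rad (well over a quarter turn) (value of joint clamp_knob above 2 rad).
It fails at once if a bystander (hand stamp, brown roll or tape roll) is moved by more than 40 mm (distance of any of stamp, brown_roll, tape_ring from where it was at the start of the episode above 0.04 m).
Of block_1, block_2, block_3, block_4 only 3 to 4 are there at a start; the rules pass over those that are not, and their reading is None.
At some moment in a run one of block_1, block_2, block_3, block_4 may be knocked a few centimetres aside while the robot is not near it.
It also fails if it takes over 208 s, if anything falls off the work surface, if the arm or the gripper's body presses on something with over 40 N, if the wrist force passes 120 N, or if a joint passes its speed limit or range.

### The arm

A 7-joint arm with a two-finger parallel gripper is mounted at the origin on a cart in front of the work surface, level with it; the furniture and walls round the work are solid. World frame = base frame: x ahead of the robot, y to its left, z up, the work surface at z = 0. Lengths are in m, angles in rad, forces in N, time in s.
With the tool pointing down it reaches from about 0.425 to 0.925 m from the base axis. Payload 6.8 kg.
Tool frame: the origin (TCP) lies at the very end of the fingers, on their centre line; the grasp point (between the pads) lies 19 mm behind it; z points along the fingers, y is the line along which they close (so a half turn about z gives the same grasp; the last joint's range is limited). The gripper opens to 85 mm and grips with 20 to 120 N. Pads are 22 mm wide; open, the fingers measure 114 mm over their backs; the gripper's body (76 mm by 85 mm) begins 54 mm behind the grasp point. The pads swing forward as they close: fully open they stand 13 mm farther back than shut.
Start: joints at [1.237, 0.477, 0.022, 1.555, -0.011, 1.109, -0.083], TCP at [0.151, -0.658, 0.231] pointing down, gripper open.
Joint ranges: [-2.96, 2.96], [-0.34, 2.1], [-1.41, 1.46], [0.24, 2.44], [-1.37, 4.51], [0.17, 1.92], [-2.96, 2.96]. Speed limits (rad/s): [2.39, 2.39, 3.14, 3.14, 3.14, 3.14, 3.14].

### API

Orientations are given as a rotation vector (axis times angle).
In Python, from bench import get_obs, viewer, r gives the robot as it stands. The module is installed in compiled form; this text tells all that it offers.
- The arm moves only by the tool play_rows, never from a script. Its argument "commands" is a list that holds one entry, the list of rows, each a list of 5 numbers: the gripper's target within -1 to 1 (shut at 1, half-way at 0, fully open at -1), then the shift along the tool's x, y, z scaled (see below), then the turn about the tool's z scaled (see below). A call has 1 to 12 rows; each row is the pose to reach, as a shift and turn from the pose commanded when the call began, along the tool's axes at that moment; what a row does not reach only later rows make up. The controller multiplies each number of a shift by 0.2 m and each number of a turn by pi/2 rad. A row lasts 1/12 s, in which the tool goes at most 41.7 mm and 7.16 degrees, less where a joint would pass 70% of its speed; a pose out of reach is approached as far as the arm can. A call with a number of a shift or a turn outside -1 to 1 is refused whole. A call with a gripper value outside its range is refused whole. The fingers move at their own pace and stop on an object; "grip_force" is the grip in N (left out, the last holds). Time passes only in rows, so rows that repeat a pose let the fingers close. It gives the time, the measured TCP pose, the force, the opening and the grip force at its end, in the units of the state.
- get_obs(): the state, without advancing time (a new reading comes with each control period).
- viewer.grab_frame(name): name is "scene" or "top" or "wrist"; returns a dict with "pixels" (480x640x3 uint8, red, green, blue), "fovy" (degrees; the focal length in pixels is half the picture's height over the tangent of half this angle, whatever the lens; pixels are square), "cx", "cy" (the principal point, pixels), "distortion" ([k1, k2, p1, p2, k3] as OpenCV has them; the pictures are not rectified), "world_to_cam" (4x4, takes a point from world to camera coordinates); the wrist camera has in their place "hand_eye" (4x4, takes a point from camera to tool coordinates, whose origin is the TCP and whose axes are the flange's). Camera axes: x right, y up, looking along -z (the intrinsics and any distortion apply to the point x, -y, -z); pixel columns grow to the right and rows downward; lengths in m; the calibration is good to about 2 mm. A picture is of the moment at which its call begins: read the wrist's pose just before it. There is no depth.
- r.hand_in(): hands the job in; it is judged then, once.
Trained networks look in a picture, given as the dict that the camera call returned (one of the last four; its "shot" number tells which), for a name from the list of things; names that differ only in an ending like _2 or _b are one class to them, and where a whole thing is asked for, a point or a joint stands for the part that bears it (a point fixed in the world has none). Each returns a list of dicts, best first, with "score" (0 to 1); they miss things now and then, are a little off and sometimes report something else, mostly with a low value. They report only what shows in the picture. A call takes as long as a camera call. They do not tell look-alikes from the thing itself.
- viewer.trace(picture, thing): "pixels" (480x640 bool, what is visible of it) and "rect" ([left, top, right, bottom] in pixels, round what is visible of it).
The state is a dict: "clock": time; "joints": joint angles; "qvel": joint speeds; "tau": joint torques, N m; "tcp_pos": TCP position; "orientation": TCP orientation; "contact_force": force on the tool from outside, world axes, zero at the start; "moment": the same for the moment, N m; "grip_width": finger opening in m; "gripper_force": force on a finger pad.
Only numpy, scipy, OpenCV 4.12 (cv2) and the standard library are available. Lean on these libraries where they do the work, as an engineer would, in place of code of your own. Each camera call takes 0.05 s, during which the arm holds its last target. There are 200 camera calls.

## Working session

There is one attempt and no reset: what is moved stays moved. The work goes in short steps, Python scripts to look and compute and a tool call to move; the robot and the scene stay as the last step left them, time stands still between calls to the robot, and variables do not carry over. Pictures are saved under pics/ and viewed, at most 14 in all, crops included, and the job is handed in when it is done.

Besides the shell and the picture viewer there is one more tool, called as name(argument=value, ...), one argument or row to a line, values as JSON. play_rows: Moves the arm, as the interface text tells. Shifts and turns lie within -1 to 1; 1 stands for 0.2 m of shift or pi/2 rad of turn. Its arguments: {"type":"object","properties":{"commands":{"type":"array","items":{"type":"array","items":{"type":"array","items":{"type":"number","minimum":-1,"maximum":1}}}},"grip_force":{"type":"number"}},"required":["commands"]}

```bash
mkdir -p pics; cat > h.py <<'E'
import numpy as np, cv2
from scipy.spatial.transform import Rotation as R
from bench import get_obs, viewer, r
def K(p):
    f=240/np.tan(np.radians(p["fovy"])/2)
    return np.array([[f,0,p["cx"]],[0,f,p["cy"]],[0,0,1.]]),np.array(p["distortion"],float)
def T_wc(p,o=None):
    if "world_to_cam" in p: return np.linalg.inv(np.array(p["world_to_cam"]))
    T=np.eye(4);T[:3,:3]=R.from_rotvec(o["orientation"]).as_matrix();T[:3,3]=o["tcp_pos"]
    return T@np.array(p["hand_eye"])
def grab(n):
    o=get_obs();p=viewer.grab_frame(n);p["T"]=T_wc(p,o);return p
def ray(p,uv):
    k,d=K(p);x=cv2.undistortPoints(np.array(uv,float).reshape(-1,1,2),k,d).reshape(-1,2)
    v=np.c_[x[:,0],-x[:,1],-np.ones(len(x))]@p["T"][:3,:3].T
    return p["T"][:3,3],v
def onz(p,uv,z):
    c,v=ray(p,uv);return c+v*((z-c[2])/v[:,2])[:,None]
def proj(p,X):
    Ti=np.linalg.inv(p["T"]);X=np.atleast_2d(X)@Ti[:3,:3].T+Ti[:3,3]
    k,d=K(p);return cv2.projectPoints(X*[1,-1,-1],np.zeros(3),np.zeros(3),k,d)[0].reshape(-1,2)
def save(p,n,uvs=None,crop=None,s=1):
    im=p["pixels"][:,:,::-1].copy()
    if uvs is not None:
        for u in np.atleast_2d(uvs): cv2.circle(im,tuple(int(round(a)) for a in u),2,(255,0,255),-1)
    if crop: im=im[crop[1]:crop[3],crop[0]:crop[2]]
    cv2.imwrite("pics/"+n+".png",cv2.resize(im,None,fx=s,fy=s))
E
python3 - <<'E'
from h import *
for n in("scene","top"):
    p=grab(n);save(p,n);print(n,p["T"][:3,3].round(3),p["fovy"])
    for t in("stage_base","stage_handle","clamp","clamp_knob","block_1_centre","stamp","brown_roll","tape_ring"):
        print(t,[(round(d["score"],2),[int(x) for x in d["rect"]],int(d["pixels"].sum())) for d in viewer.trace(p,t)])
print(get_obs())
E
```

```text
scene [ 0.006 -1.121  0.663] 48.908644184411976
stage_base [(0.58, [278, 204, 299, 240], 263), (0.27, [278, 265, 350, 336], 2938)]
stage_handle [(0.62, [279, 263, 351, 337], 3122)]
clamp [(0.55, [287, 205, 298, 213], 31)]
clamp_knob []
block_1_centre [(0.23, [278, 265, 349, 332], 3030)]
stamp [(0.8, [432, 274, 454, 308], 400)]
brown_roll [(0.71, [278, 266, 354, 333], 3145)]
tape_ring []
top [0.283 0.019 1.398] 47.709549805990825
stage_base [(0.88, [194, 209, 288, 301], 3326)]
stage_handle [(0.33, [197, 209, 283, 297], 3140)]
clamp [(0.81, [203, 210, 223, 238], 286), (0.65, [340, 241, 449, 315], 5071)]
clamp_knob [(0.63, [204, 222, 217, 236], 200), (0.29, [341, 241, 448, 316], 4937)]
block_1_centre [(0.4, [205, 222, 215, 238], 155)]
stamp [(0.66, [438, 169, 455, 187], 184), (0.47, [342, 246, 446, 316], 5003), (0.15, [353, 210, 370, 231], 252)]
brown_roll [(0.48, [165, 264, 176, 300], 242)]
tape_ring [(0.86, [147, 215, 186, 254], 480), (0.38, [196, 209, 288, 301], 3410)]
{'clock': 0.9, 'joints': array([ 1.23687769,  0.47697049,  0.02241458,  1.55540651, -0.01148223,
        1.10931755, -0.08312075]), 'qvel': array([-6.75590199e-04, -8.04813254e-04,  1.24829105e-04, -2.94852150e-04,
        7.96853871e-05,  1.18801787e-03,  4.04766237e-04]), 'tau': array([ 4.33932300e-04, -5.96301305e+01,  1.60626903e+00, -2.81539017e+01,
        1.24316712e-02,  1.87566933e-03,  1.25711654e-07]), 'tcp_pos': array([ 0.15112963, -0.65787387,  0.23132525]), 'orientation': array([ 3.12156907e+00,  3.53885434e-01, -4.72250743e-06]), 'contact_force': array([-0.77573135, -0.3789633 ,  0.96305256]), 'moment': array([0.02215983, 0.04807548, 0.00246353]), 'gripper_force': 0.0, 'grip_width': 0.08526334420947053}
```

View pics/top.png

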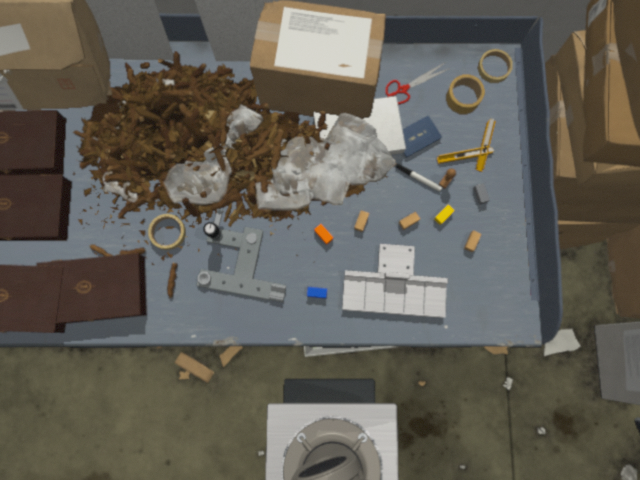

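View pics/scene.png

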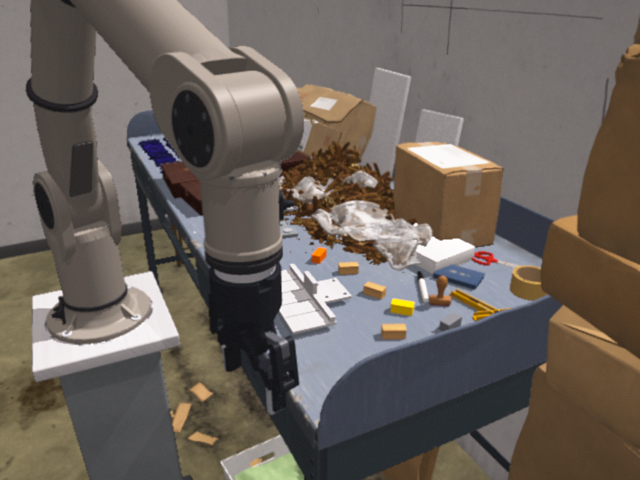

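The top view shows three plain wooden blocks at (361,221), (410,220) and (472,241). The look-alikes are blue (317,293), orange (323,234), yellow (445,214) and grey (481,192), plus wood scraps on the floor. The stage is at (395,285), the base at (245,265) and the knob at (211,229). I'll check the block choice in one crop and work out rough positions.

```bash
python3 - <<'E'
from h import *
p=grab("top");save(p,"crop1",crop=(140,150,500,330),s=2.2)
for n,uv,z in[("cone",(204,279),.024),("groove",(279,293),.024),("flat",(251,237),.015),("knob",(212,229),.099),("stFL",(344,309),.025),("stFR",(445,317),.025),("stRL",(381,246),.025),("stRR",(414,246),.025),("b1",(361,221),.02),("b2",(410,220),.02),("b3",(472,241),.02)]:
    print(n,onz(p,[uv],z)[0].round(3))
p=grab("wrist");print(np.array(p["hand_eye"]).round(3),p["fovy"])
E
```

```text
cone [0.455 0.325 0.024]
groove [0.42  0.134 0.024]
flat [0.566 0.211 0.015]
knob [0.569 0.295 0.099]
stFL [ 0.38  -0.03   0.025]
stFR [ 0.361 -0.283  0.025]
stRL [ 0.542 -0.126  0.025]
stRR [ 0.542 -0.211  0.025]
b1 [ 0.609 -0.075  0.02 ]
b2 [ 0.612 -0.203  0.02 ]
b3 [ 0.557 -0.362  0.02 ]
[[-0.     0.949  0.314  0.081]
 [ 1.     0.    -0.001  0.   ]
 [-0.001  0.314 -0.949 -0.143]
 [ 0.     0.     0.     1.   ]] 63.40152640310956
```

View pics/crop1.png

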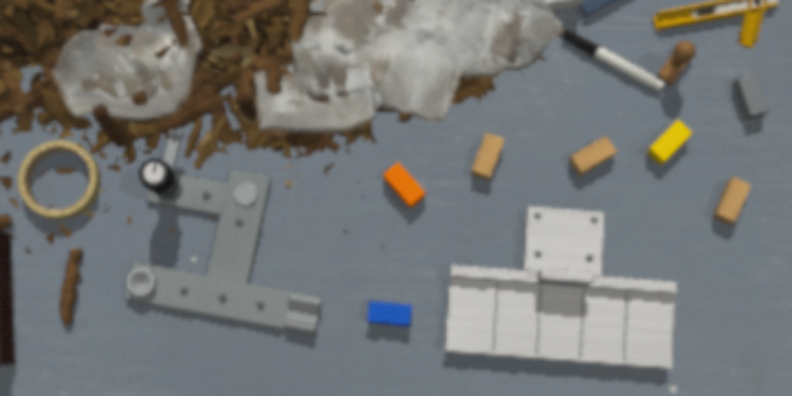

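play_rows(
  commands=[
    [[-1,1,-1,0,-0.4],[-1,1,-1,0,-0.4],[-1,1,-1,0,-0.4],[-1,1,-1,0,-0.4],[-1,1,-1,0,-0.4],[-1,1,-1,0,-0.4],[-1,1,-1,0,-0.4],[-1,1,-1,0,-0.4],[-1,1,-1,0,-0.4]],
  ],
)

```text
clock: 1.75
tcp_pos: [0.3027, -0.4167, 0.2318]
orientation: [2.856, 1.307, 0.001]
contact_force: [-0.6, -0.4, 0.2]
grip_width: 0.0856
gripper_force: 0.0
```

```bash
cat >> h.py <<'E'
def psi(o=None):
    o=o or get_obs();M=R.from_rotvec(o["orientation"]).as_matrix();return np.arctan2(M[1,0],M[0,0])
def plan(x,y,z,ps,o=None):
    "row numbers [x,y,z,turn] from the present pose"
    o=o or get_obs();M=R.from_rotvec(o["orientation"]).as_matrix()
    d=M.T@(np.array([x,y,z])-o["tcp_pos"])/.2
    t=-((ps-psi(o)+np.pi)%(2*np.pi)-np.pi)/(np.pi/2)
    print("plan",d.round(4),round(t,4),"tcp",o["tcp_pos"].round(4),"psi",round(psi(o),4),"j",o["joints"].round(2),"t",round(o["clock"],1))
E
python3 -c "
from h import *
plan(.461,-.163,.25,1.496)"
```

```text
plan [ 1.4774 -0.23   -0.0914] -0.4059 tcp [ 0.3027 -0.4167  0.2318] psi 0.8584 j [ 1.01  0.23 -0.22  1.92  0.06  1.    0.05] t 1.8
```

play_rows(
  commands=[
    [[-1,1,-0.23,-0.1,-0.3],[-1,1,-0.23,-0.1,-0.3],[-1,1,-0.23,-0.1,-0.3],[-1,1,-0.23,-0.1,-0.3],[-1,1,-0.23,-0.1,-0.3],[-1,1,-0.23,-0.1,-0.3],[-1,1,-0.23,-0.1,-0.3]],
  ],
)

```text
clock: 2.33
tcp_pos: [0.399, -0.2368, 0.2518]
orientation: [2.473, 1.935, 0.001]
contact_force: [-1.0, -1.2, -1.4]
grip_width: 0.0856
gripper_force: 0.0
```

```bash
python3 -c "
from h import *
plan(.461,-.19,.30,1.496)"
```

```text
plan [ 0.3017  0.245  -0.2406] -0.1071 tcp [ 0.399  -0.2368  0.2518] psi 1.3278 j [ 0.8   0.13 -0.43  1.99  0.07  1.03  0.09] t 2.3
```

play_rows(
  commands=[
    [[-1,0.3,0.25,-0.24,-0.107],[-1,0.3,0.25,-0.24,-0.107],[-1,0.3,0.25,-0.24,-0.107],[-1,0.3,0.25,-0.24,-0.107],[-1,0.3,0.25,-0.24,-0.107],[-1,0.3,0.25,-0.24,-0.107]],
  ],
)

```text
clock: 2.83
tcp_pos: [0.4593, -0.1934, 0.2981]
orientation: [-2.309, -2.128, 0.003]
contact_force: [-0.5, -0.1, 0.1]
grip_width: 0.0852
gripper_force: 0.0
```

```bash
python3 - <<'E'
from h import *
o=get_obs();p=grab("wrist")
def st(hx,hy,yaw,z0,pts):
    c,s=np.cos(yaw),np.sin(yaw);return np.array([[hx+c*a-s*b,hy+s*a+c*b,z0+d] for a,b,d in pts])/1.
P=np.array([(-91,130,-27),(-91,-130,-27),(9,130,-27),(9,-130,-27),(85,45,-27),(85,-45,-27),(-6,30,17),(-6,-30,17),(6,30,17),(6,-30,17)])/1000
save(p,"w1",proj(p,st(.461,-.163,-.075,.05,P)),s=1.25)
print(o["tcp_pos"],psi(o))
E
```

```text
[ 0.45926626 -0.19342659  0.29812981] 1.4892316464801783
```

View pics/w1.png

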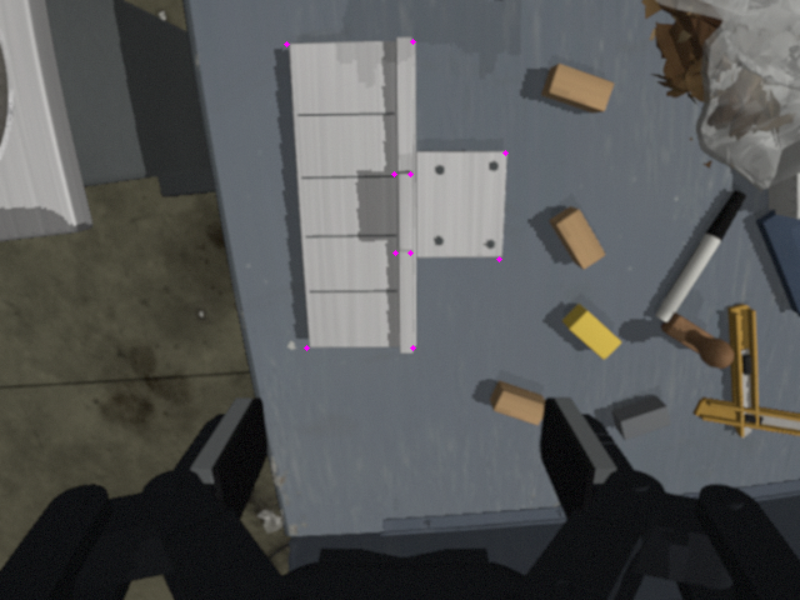

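```bash
python3 -c "
from h import *
plan(.462,-.163,.032,1.496)"
```

```text
plan [0.1517 0.0048 1.3307] -0.0042 tcp [ 0.4592 -0.1932  0.2981] psi 1.4894 j [ 0.72  0.16 -0.49  1.86  0.08  1.15  0.11] t 2.9
```

play_rows(
  commands=[
    [[-1,0.15,0.005,0.95,-0.004],[-1,0.15,0.005,0.95,-0.004],[-1,0.15,0.005,0.95,-0.004],[-1,0.15,0.005,0.95,-0.004],[-1,0.15,0.005,0.95,-0.004],[-1,0.15,0.005,0.95,-0.004],[-1,0.15,0.005,0.95,-0.004]],
  ],
)

```text
clock: 3.47
tcp_pos: [0.4627, -0.1619, 0.1084]
orientation: [-2.298, -2.138, 0.003]
contact_force: [-0.6, -0.4, 0.7]
grip_width: 0.0855
gripper_force: 0.0
```

```bash
python3 -c "
from h import *
plan(.462,-.163,.032,1.496)"
```

```text
plan [-0.006  -0.0014  0.3818] 0.0017 tcp [ 0.4627 -0.1619  0.1084] psi 1.4986 j [ 0.6   0.38 -0.47  2.07  0.25  0.74 -0.1 ] t 3.5
```

play_rows(
  commands=[
    [[-1,-0.005,0,0.38,0.002],[-1,-0.005,0,0.38,0.002],[-1,-0.005,0,0.38,0.002],[-1,-0.005,0,0.38,0.002],[1,-0.005,0,0.38,0.002],[1,-0.005,0,0.38,0.002],[1,-0.005,0,0.38,0.002],[1,-0.005,0,0.38,0.002],[1,-0.005,0,0.38,0.002],[1,-0.005,0,0.38,0.002],[1,-0.005,0,0.38,0.002],[1,-0.005,0,0.38,0.002]],
  ],
  grip_force=70,
)

```text
clock: 4.47
tcp_pos: [0.4651, -0.1625, 0.0339]
orientation: [2.302, 2.136, 0.001]
contact_force: [1.2, -1.2, 6.2]
grip_width: 0.0109
gripper_force: 69.6
```

play_rows(
  commands=[
    [[1,0,0,-0.1,0],[1,0,0,-0.2,0],[1,0,0,-0.3,0],[1,0,0,-0.4,0],[1,0,0,-0.5,0],[1,0,0,-0.5,0],[1,0,0,-0.5,0],[1,0,0,-0.5,0]],
  ],
)

```text
clock: 5.13
tcp_pos: [0.4627, -0.1621, 0.1315]
orientation: [-2.3, -2.135, 0.003]
contact_force: [0.5, -0.1, -7.4]
grip_width: 0.0112
gripper_force: 70.0
```

```bash
python3 -c "
from h import *
p=grab('wrist');save(p,'w2',s=1.25)
plan(.502,.218,.13,-.18+np.pi/2)"
```

```text
plan [1.9094 0.0556 0.0082] 0.0673 tcp [ 0.4626 -0.162   0.1314] psi 1.4965 j [ 0.62  0.35 -0.49  2.05  0.23  0.79 -0.08] t 5.2
```

View pics/w2.png

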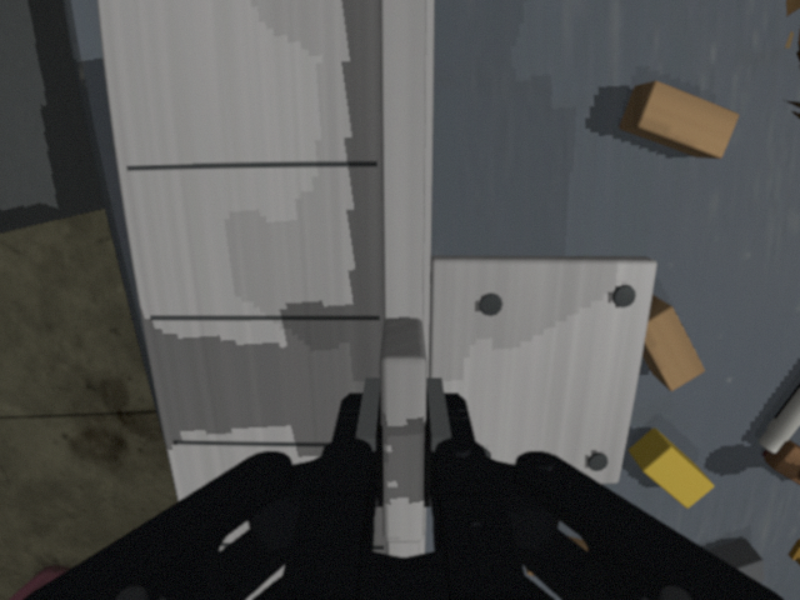

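The stage is held square in the gripper: tab at (403,400), engraved lines horizontal, rear plate corners at (655,262) and (620,482). Next I'll fit the in-hand offset and zoom the saved top picture on the base.

```bash
cat >> h.py <<'E'
from scipy.optimize import least_squares
def tf(q,P):
    x,y,yaw,z=q;c,s=np.cos(yaw),np.sin(yaw);P=np.array(P,float)
    return np.c_[x+c*P[:,0]-s*P[:,1],y+s*P[:,0]+c*P[:,1],z+P[:,2]]
def fit(p,P,uv,q0,z=None):
    f=lambda q:(proj(p,tf(q if z is None else [*q,z],P))-uv).ravel()
    s=least_squares(f,q0);return s.x,s.fun.reshape(-1,2)
E
python3 - <<'E'
from h import *
o=get_obs();p=grab("wrist")
P=np.array([(-91,75,-27),(-91,25,-27),(-91,-25,-27),(85,45,-27),(85,-45,-27)])/1000
uv=np.array([(129,168),(151,318),(174,442),(655,262),(620,482)])/1.25
q,e=fit(p,P,uv,[.46,-.16,-.075,.147]);print(q,e.round(1).tolist(),o["tcp_pos"],psi(o)-np.pi/2)
t=grab("top")
B=np.array([(-60,95,24),(-60,-95,24),(65,0,15.3),(55,90,99)])/1000
uv=np.array([(204.1,277.7),(277.7,291.4),(251.4,237.3),(211.5,229)])
q,e=fit(t,B,uv,[.49,.22,-.18],z=0);print(q,e.round(1).tolist())
im=cv2.imread("pics/top.png")[200:310,190:300];im=cv2.resize(im,None,fx=5,fy=5,interpolation=cv2.INTER_CUBIC)
a=np.linspace(0,2*np.pi,12)
O=np.vstack([B[2:],[(-.06+.012*np.cos(x),.095+.012*np.sin(x),.024) for x in a],np.array([(-60,-77,24),(-60,-113,24),(-35,25,12),(-35,-25,12),(92,25,12),(92,-25,12)])/1000])
for u in proj(t,tf([*q,0],O)): cv2.circle(im,tuple(int(v) for v in ((u-[190,200]+.5)*5)),2,(255,0,255),-1)
cv2.imwrite("pics/base.png",im)
E
```

```text
[ 0.46448452 -0.16325828 -0.07379142  0.14363774] [[-0.7, 3.2], [-0.2, -0.7], [-0.7, -2.9], [2.4, 0.0], [-0.8, -0.4]] [ 0.46259569 -0.16200564  0.13136601] -0.07424710709076554
[ 0.50011031  0.21994794 -0.18237431] [[0.3, 0.1], [0.2, 0.1], [0.6, 0.5], [-1.0, -0.7]]
```

View pics/base.png

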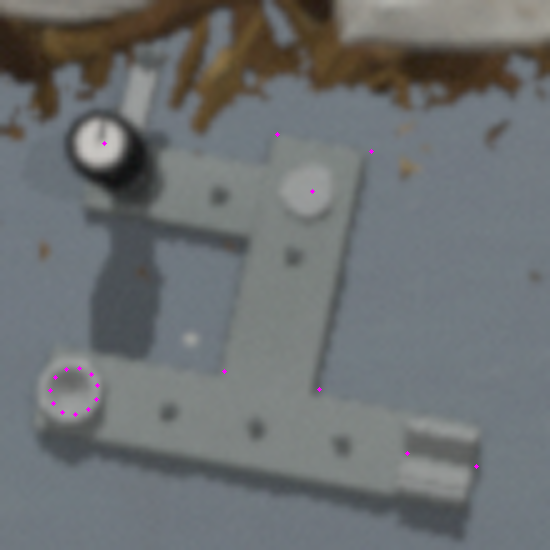

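play_rows(
  commands=[
    [[1,0.2,0.005,-0.03,0.03],[1,0.4,0.015,-0.03,0.07],[1,0.6,0.02,-0.03,0.07],[1,0.8,0.025,-0.03,0.07],[1,0.95,0.03,-0.03,0.07],[1,0.95,0.03,-0.03,0.07],[1,0.95,0.03,-0.03,0.07],[1,0.95,0.03,-0.03,0.07]],
  ],
)

```text
clock: 5.95
tcp_pos: [0.4837, 0.0263, 0.1384]
orientation: [-2.415, -2.008, 0.003]
contact_force: [-0.2, -1.0, -7.4]
grip_width: 0.0114
gripper_force: 70.0
```

```bash
python3 -c "
from h import *
plan(.507,.222,.12,-.182+np.pi/2)"
```

```text
plan [ 0.9834 -0.064   0.0911] -0.0011 tcp [0.4837 0.0263 0.1384] psi 1.3871 j [ 0.28  0.34 -0.54  2.06  0.24  0.81 -0.59] t 6.0
```

play_rows(
  commands=[
    [[1,0.2,-0.013,0,0],[1,0.4,-0.026,0,0],[1,0.6,-0.04,0,0],[1,0.8,-0.05,0,0],[1,0.98,-0.064,0,0],[1,0.98,-0.064,0.05,0],[1,0.98,-0.064,0.1,0],[1,0.98,-0.064,0.1,0],[1,0.98,-0.064,0.1,0]],
  ],
)

```text
clock: 6.7
tcp_pos: [0.5072, 0.2186, 0.1178]
orientation: [2.419, 2.004, -0.007]
contact_force: [-0.3, -0.7, -7.5]
grip_width: 0.0109
gripper_force: 69.8
```

```bash
python3 - <<'E'
from h import *
plan(.507,.222,.065,-.182+np.pi/2)
p=grab("wrist");a=np.linspace(0,2*np.pi,12)
B=np.vstack([[(-.06+.012*np.cos(x),.095+.012*np.sin(x),.024) for x in a],[(.055,.09,.099)],[(.092,.025,.012),(.092,-.025,.012)]])
save(p,"w3",proj(p,tf([.501,.222,-.182,0],B)),s=1.25)
E
```

```text
plan [ 0.0174 -0.0036  0.2639] -0.0034 tcp [0.5072 0.2186 0.1178] psi 1.3835 j [-0.08  0.48 -0.56  1.92  0.33  0.84 -1.  ] t 6.7
```

View pics/w3.png

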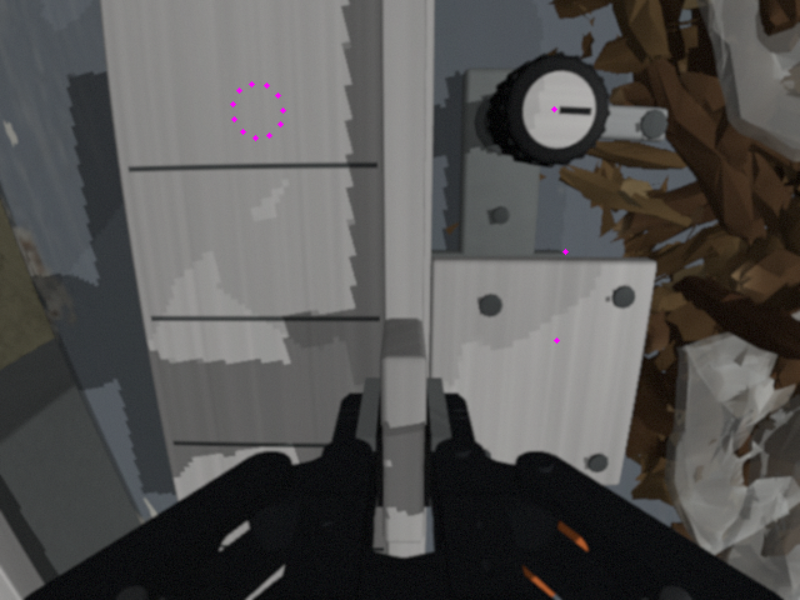

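The knob's top is at (560,110) against a predicted (554,109). The held stage shows the same small offset, so I'm lowering it as planned.

play_rows(
  commands=[
    [[1,0.018,-0.002,0.1,-0.003],[1,0.018,-0.002,0.2,-0.003],[1,0.018,-0.002,0.26,-0.003],[1,0.018,-0.002,0.3,-0.003],[1,0.018,-0.002,0.3,-0.003],[1,0.018,-0.002,0.3,-0.003]],
  ],
)

```text
clock: 7.25
tcp_pos: [0.5083, 0.225, 0.0596]
orientation: [2.412, 2.012, -0.0]
contact_force: [-0.3, 0.9, -7.1]
grip_width: 0.0111
gripper_force: 69.8
```

play_rows(
  commands=[
    [[1,0,0,0.012,0],[1,0,0,0.025,0],[1,0,0,0.025,0],[1,0,0,0.025,0]],
  ],
)

```text
clock: 7.58
tcp_pos: [0.5083, 0.2251, 0.0547]
orientation: [2.411, 2.013, 0.0]
contact_force: [0.2, -1.7, -6.4]
grip_width: 0.0116
gripper_force: 70.1
```

play_rows(
  commands=[
    [[1,-0.014,0,0.0,0.003],[1,-0.014,0,0.01,0.003],[1,-0.014,0,0.02,0.003],[1,-0.014,0,0.025,0.003],[1,-0.014,0,0.025,0.003]],
  ],
)

```text
clock: 8.0
tcp_pos: [0.5082, 0.2218, 0.0499]
orientation: [2.416, 2.006, 0.0]
contact_force: [0.1, -5.8, 2.5]
grip_width: 0.0107
gripper_force: 71.6
```

play_rows(
  commands=[
    [[1,-0.006,0,0,0],[1,-0.006,0,0,0],[0.8,-0.006,0,0,0],[-1,-0.006,0,0,0],[-1,-0.006,0,0,0],[-1,-0.006,0,0,0],[-1,-0.006,0,0,0],[-1,-0.006,0,0,0],[-1,-0.006,-0.0,-0.2,0],[-1,-0.006,0,-0.5,0],[-1,-0.006,0,-0.6,0],[-1,-0.006,0,-0.6,0]],
  ],
)

```text
clock: 9.0
tcp_pos: [0.5109, 0.2245, 0.1769]
orientation: [2.414, 2.006, 0.019]
contact_force: [1.5, 1.1, 0.8]
grip_width: 0.0853
gripper_force: 0.0
```

play_rows(
  commands=[
    [[-1,-0.3,0,-0.5,0],[-1,-0.3,0,-0.5,0],[-1,-0.3,0,-0.5,0],[-1,-0.3,0,-0.5,0],[-1,-0.3,0,-0.5,0],[-1,-0.3,0,-0.5,0]],
  ],
)

```text
clock: 9.5
tcp_pos: [0.4959, 0.1627, 0.2689]
orientation: [-2.416, -2.008, 0.0]
contact_force: [-0.1, 0.2, -0.2]
grip_width: 0.0852
gripper_force: 0.0
```

```bash
python3 - <<'E'
from h import *
P=np.array([(-91,130,-27),(-91,-130,-27),(9,130,-27),(9,-130,-27),(85,45,-27),(85,-45,-27),(-6,30,17),(-6,-30,17),(6,30,17),(6,-30,17),(49,90,33.7),(49,90,-24.8)])/1000
p=grab("wrist");save(p,"w4",proj(p,tf([.507,.221,-.182,.0653],P)),s=1.25)
for d in viewer.trace(p,"clamp_knob"): print(d["score"],d["rect"])
plan(.5695,.300,.2,-.182)
E
```

```text
0.61 [365.9, 0.9, 416.1, 53.8]
0.51 [219.1, 0.0, 418.1, 274.3]
plan [0.7413 0.2403 0.3387] 0.9994 tcp [0.4954 0.163  0.2679] psi 1.3879 j [ 0.09  0.25 -0.62  1.84  0.16  1.11 -0.77] t 9.6
```

View pics/w4.png

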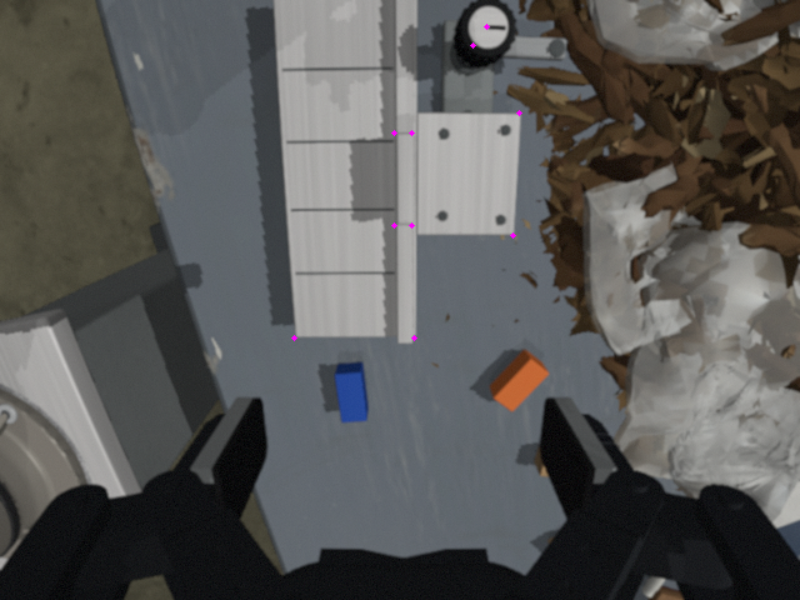

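The overlay dots fall on the plate corners (295,338), (519,114) and (514,236), the tab (403,180) and the knob (487,27), so the stage is seated. The clamp arm points rearward at roughly 0 rad. Now to the knob.

```bash
python3 - <<'E'
from h import *
print(tf([.501,.222,-.182,0],[(.055,.09,.064)]))
plan(.5714,.3006,.17,2.7)
E
```

```text
[[0.57138132 0.3005587  0.064     ]]
plan [0.7461 0.2494 0.4887] -0.8353 tcp [0.4954 0.163  0.2679] psi 1.3879 j [ 0.09  0.25 -0.62  1.84  0.16  1.11 -0.77] t 9.6
```

play_rows(
  commands=[
    [[-1,0.746,0.249,0.2,-0.835],[-1,0.746,0.249,0.2,-0.835],[-1,0.746,0.249,0.2,-0.835],[-1,0.746,0.249,0.2,-0.835],[-1,0.746,0.249,0.2,-0.835],[-1,0.746,0.249,0.2,-0.835],[-1,0.746,0.249,0.49,-0.835],[-1,0.746,0.249,0.49,-0.835],[-1,0.746,0.249,0.49,-0.835],[-1,0.746,0.249,0.49,-0.835],[-1,0.746,0.249,0.49,-0.835],[-1,0.746,0.249,0.49,-0.835]],
  ],
)

```text
clock: 10.6
tcp_pos: [0.5714, 0.3006, 0.1693]
orientation: [-0.685, -3.063, 0.001]
contact_force: [0.5, 0.6, -0.1]
grip_width: 0.0855
gripper_force: 0.0
```

```bash
python3 - <<'E'
from h import *
plan(.5714,.3006,.066,2.7)
E
```

```text
plan [-0.0014  0.0007  0.5164] 0.0011 tcp [0.5714 0.3006 0.1693] psi 2.7018 j [-0.    0.63 -0.84  1.64  0.51  1.1   0.15] t 10.6
```

play_rows(
  commands=[
    [[-1,0,0,0.2,0],[-1,0,0,0.4,0],[-1,0,0,0.515,0],[-1,0,0,0.515,0],[-1,0,0,0.515,0],[1,0,0,0.515,0],[1,0,0,0.515,0],[1,0,0,0.515,0],[1,0,0,0.515,0],[1,0,0,0.515,0]],
  ],
  grip_force=50,
)

```text
clock: 11.43
tcp_pos: [0.5731, 0.3001, 0.07]
orientation: [0.691, 3.063, 0.0]
contact_force: [-2.0, -2.2, 4.5]
grip_width: 0.0327
gripper_force: 49.1
```

```bash
python3 - <<'E'
from h import *
plan(.5714,.3006,.066,2.7);o=get_obs();print(o["contact_force"],o["moment"],o["grip_width"],o["gripper_force"])
E
```

```text
plan [ 0.0089 -0.0013  0.0199] -0.0015 tcp [0.5731 0.3001 0.07  ] psi 2.6976 j [-0.05  0.74 -0.77  1.71  0.61  0.95  0.07] t 11.4
[-2.01181277 -2.19974516  4.47291228] [-0.43040572  0.3505844  -0.00764541] 0.03274880433168868 49.07999932765961
```

Gripped. I'm turning clockwise in steps of about 0.78 rad, watching the torque.

play_rows(
  commands=[
    [[1,0,0,0,0.07],[1,0,0,0,0.14],[1,0,0,0,0.21],[1,0,0,0,0.28],[1,0,0,0,0.35],[1,0,0,0,0.42],[1,0,0,0,0.49],[1,0,0,0,0.56],[1,0,0,0,0.63],[1,0,0,0,0.7],[1,0,0,0,0.7],[1,0,0,0,0.7]],
  ],
)

```text
clock: 12.43
tcp_pos: [0.5724, 0.2996, 0.0699]
orientation: [2.19, 2.25, -0.001]
contact_force: [-3.9, -2.6, 8.6]
grip_width: 0.0325
gripper_force: 49.2
```

```bash
python3 - <<'E'
from h import *
plan(.5714,.3006,.066,.7);o=get_obs();print(o["contact_force"],o["moment"],o["grip_width"],o["gripper_force"])
E
```

```text
plan [ 0.0051 -0.0051  0.0195] 0.5715 tcp [0.5724 0.2996 0.0699] psi 1.5978 j [-0.21  0.67 -0.52  1.72  0.41  0.87 -0.88] t 12.4
[-3.90767993 -2.61705091  8.60696612] [-0.74470968  0.84208715 -0.0375171 ] 0.03246207219641554 49.22942876815796
```

play_rows(
  commands=[
    [[1,0,0,0,0.07],[1,0,0,0,0.14],[1,0,0,0,0.21],[1,0,0,0,0.28],[1,0,0,0,0.35],[1,0,0,0,0.42],[1,0,0,0,0.48],[1,0,0,0,0.48],[1,0,0,0,0.48]],
  ],
)

```text
clock: 13.18
tcp_pos: [0.5719, 0.2998, 0.0699]
orientation: [2.865, 1.287, -0.001]
contact_force: [-5.6, -1.9, 9.6]
grip_width: 0.0327
gripper_force: 49.4
```

```bash
python3 - <<'E'
from h import *
plan(.5714,.3006,.066,.7);o=get_obs();print(o["contact_force"],o["moment"],o["grip_width"],o["gripper_force"])
E
```

```text
plan [ 0.0015 -0.0046  0.0194] 0.0918 tcp [0.5719 0.2998 0.0699] psi 0.8442 j [-0.34  0.63 -0.34  1.73  0.27  0.82 -1.53] t 13.2
[-5.64722416 -1.93181628  9.64232178] [-0.71814559  1.03662073 -0.01435361] 0.03269720406281697 49.371036887168884
```

play_rows(
  commands=[
    [[1,0,0,0,0.05],[1,0,0,0,0.1],[1,0,0,0,0.15],[1,0,0,0,0.15],[1,0,0,0,0.15]],
  ],
)

```text
clock: 13.6
tcp_pos: [0.5717, 0.2999, 0.0698]
orientation: [2.997, 0.941, -0.002]
contact_force: [-5.6, -3.3, 9.7]
grip_width: 0.0329
gripper_force: 49.4
```

```bash
python3 - <<'E'
from h import *
plan(.5714,.3006,.066,.7);o=get_obs();print(o["contact_force"],o["moment"],o["grip_width"],o["gripper_force"])
E
```

```text
plan [ 0.0006 -0.0038  0.0192] -0.0581 tcp [0.5717 0.2999 0.0698] psi 0.6088 j [-0.38  0.62 -0.28  1.73  0.23  0.81 -1.73] t 13.6
[-5.5581315  -3.30487867  9.66762507] [-0.716962    1.13322048 -0.01222414] 0.032854603134314785 49.43197846412659
```

play_rows(
  commands=[
    [[1,0,0,0,0.06],[1,0,0,0,0.12],[1,0,0,0,0.18],[1,0,0,0,0.24]],
  ],
)

```text
clock: 13.93
tcp_pos: [0.5716, 0.3002, 0.0699]
orientation: [3.121, 0.357, -0.002]
contact_force: [-6.2, -2.1, 9.3]
grip_width: 0.0326
gripper_force: 49.4
```

```bash
python3 - <<'E'
from h import *
plan(.5714,.3006,.066,.7);o=get_obs();print(o["contact_force"],o["moment"],o["grip_width"],o["gripper_force"])
p=grab("wrist");save(p,"w5")
E
```

```text
plan [-0.0006 -0.0023  0.0194] -0.3005 tcp [0.5716 0.3002 0.0699] psi 0.228 j [-0.44  0.62 -0.19  1.74  0.15  0.8  -2.05] t 13.9
[-6.16802168 -2.1372647   9.34946577] [-0.66072421  1.22194289  0.12377835] 0.03264114239815886 49.44867432117462
```

View pics/w5.png

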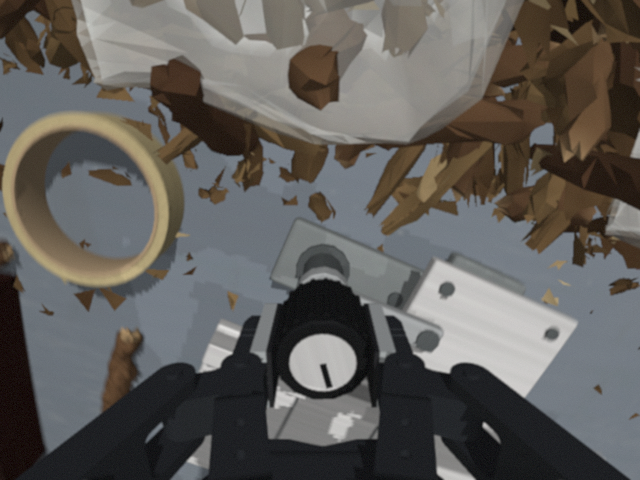

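The knob marker at (325,375) has turned about 2.4 rad and the moment has jumped to the slip value of 0.12 N m, so the ratchet has slipped. I'm releasing, lifting and checking.

play_rows(
  commands=[
    [[1,0,0,0,0.24],[-1,0,0,0,0],[-1,0,0,0,0],[-1,0,0,0,0],[-1,0,0,0,0],[-1,0,0,-0.2,0],[-1,0,0,-0.4,0],[-1,0,0,-0.7,0],[-1,0,0,-0.9,0],[-1,0,0,-0.9,0]],
  ],
)

```text
clock: 14.82
tcp_pos: [0.5747, 0.3015, 0.2552]
orientation: [-3.117, -0.361, -0.013]
contact_force: [0.9, 0.8, 1.8]
grip_width: 0.0853
gripper_force: 0.0
```

play_rows(
  commands=[
    [[-1,-0.3,0.5,-0.1,-0.2],[-1,-0.3,0.5,-0.1,-0.4],[-1,-0.3,0.5,-0.1,-0.73],[-1,-0.3,0.5,-0.1,-0.73],[-1,-0.3,0.5,-0.1,-0.73],[-1,-0.3,0.5,-0.1,-0.73],[-1,-0.3,0.5,-0.1,-0.73],[-1,-0.3,0.5,-0.1,-0.73],[-1,-0.3,0.5,-0.1,-0.73],[-1,-0.3,0.5,-0.1,-0.73],[-1,-0.3,0.5,-0.1,-0.73]],
  ],
)

```text
clock: 15.73
tcp_pos: [0.5371, 0.1888, 0.2683]
orientation: [-2.427, -1.994, -0.0]
contact_force: [0.1, -1.1, 0.0]
grip_width: 0.0854
gripper_force: 0.0
```

```bash
python3 - <<'E'
from h import *
plan(.5714,.3006,.066,.228)
p=grab("wrist")
A=[(.055,.09,.0405)]+[(.055+.062*np.sin(-np.pi/2+0)*0,.09-l,.045) for l in(.03,.055,.062)]
save(p,"w6",proj(p,tf([.501,.222,-.182,0],A)),crop=(240,0,640,300),s=2)
E
```

```text
plan [0.5814 0.0598 1.0115] 0.7306 tcp [0.5371 0.1888 0.2683] psi 1.3756 j [-0.13  0.3  -0.39  1.75  0.12  1.12 -0.75] t 15.7
```

View pics/w6.png

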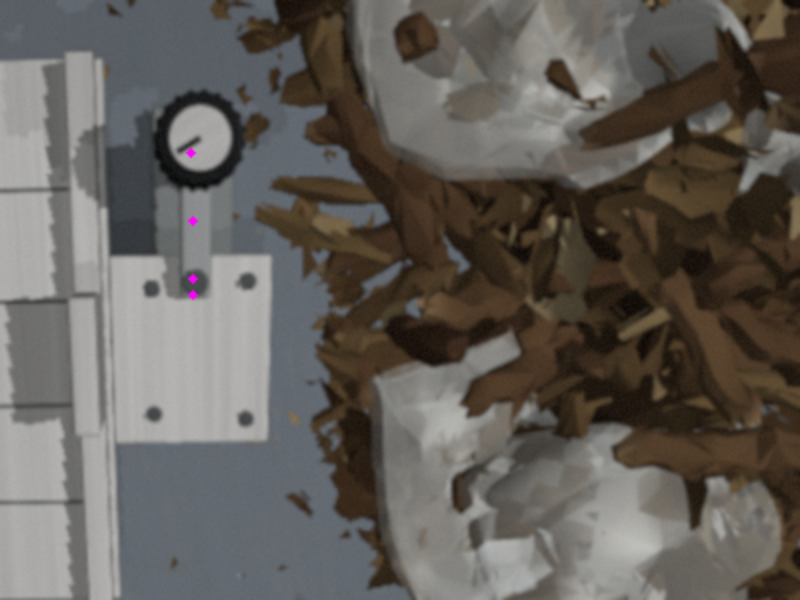

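```bash
python3 - <<'E'
from h import *
p=grab("wrist")
for d in viewer.trace(p,"clamp")[:2]:
    m=d["pixels"];print(d["score"],d["rect"])
    C=[]
    for v in range(98,150,4):
        u=np.where(m[v])[0]
        if len(u): C.append(((u.min()+u.max())/2,v));print(v,u.min(),u.max())
    if len(C)>5:
        X=onz(p,C[:12],.05);b=np.polyfit(X[:,1],X[:,0],1);print("dir angle rel base -y:",np.arctan(b[0])+(-.182)*-1*-1)
        print(np.arctan(b[0]))
g=cv2.cvtColor(p["pixels"],cv2.COLOR_RGB2GRAY)
for v in(104,112,120,128,136): print(v,g[v,322:352])
E
```

```text
0.58 [316.1, 46.9, 366.8, 148.2]
98 330 345
102 330 345
106 330 345
110 330 345
114 330 345
118 330 345
122 331 345
126 330 345
130 330 345
134 330 345
138 330 345
142 330 344
146 330 344
dir angle rel base -y: 0.008891123193826095
0.1908911231938261
0.36 [400.6, 376.6, 447.3, 405.4]
104 [113 116 114 114 114 113 107  95  99 118 133 138 137 139 140 139 141 139
 139 139 143 141 131 121 117 118 117 119 118 119]
112 [110 111 114 111 111 111 106  98  98 117 134 139 139 140 140 140 141 140
 139 141 143 140 134 119 116 116 117 119 115 118]
120 [102 100 104 103 105 103  98  88  93 117 133 136 140 139 137 142 138 140
 140 140 140 140 132 116 107 106 109 109 108 110]
128 [106 102 103 103 106 104 105 100  96 115 130 136 138 138 140 139 141 139
 138 138 141 141 141 142 154 162 162 161 162 160]
136 [132 118 113 112 114 113 108  98  94 108 108  90  78  76  78  77  78  78
  84  94 115 131 141 155 168 176 178 176 174 175]
```

The arm's centre line is within 0.01 rad of the base's -y, so the clamp is at its stop. Now the blocks: I'm going to a hover where all three are in view.

play_rows(
  commands=[
    [[-1,-1,-0.1,-0.2,0],[-1,-1,-0.1,-0.2,0],[-1,-1,-0.1,-0.2,0],[-1,-1,-0.1,-0.2,0],[-1,-1,-0.1,-0.2,0],[-1,-1,-0.1,-0.2,0],[-1,-1,-0.1,-0.2,0]],
  ],
)

```text
clock: 16.47
tcp_pos: [0.4792, -0.0059, 0.309]
orientation: [2.43, 1.989, 0.001]
contact_force: [-0.3, 1.0, -0.6]
grip_width: 0.0857
gripper_force: 0.0
```

```bash
python3 - <<'E'
from h import *
plan(.585,-.15,.33,1.5)
E
```

```text
plan [-0.6017  0.6614 -0.1038] -0.0817 tcp [ 0.4792 -0.0059  0.309 ] psi 1.3717 j [ 0.15  0.1  -0.29  1.89  0.03  1.16 -0.35] t 16.5
```

play_rows(
  commands=[
    [[-1,-0.6,0.66,-0.1,-0.08],[-1,-0.6,0.66,-0.1,-0.08],[-1,-0.6,0.66,-0.1,-0.08],[-1,-0.6,0.66,-0.1,-0.08],[-1,-0.6,0.66,-0.1,-0.08],[-1,-0.6,0.66,-0.1,-0.08],[-1,-0.6,0.66,-0.1,-0.08],[-1,-0.6,0.66,-0.1,-0.08]],
  ],
)

```text
clock: 17.13
tcp_pos: [0.5859, -0.1439, 0.3277]
orientation: [-2.29, -2.148, -0.0]
contact_force: [0.2, 0.6, -0.0]
grip_width: 0.0853
gripper_force: 0.0
```

```bash
cat >> h.py <<'E'
def blocks(p,ztop=.024):
    "wood-coloured blocks by trace + colour: centre (top face via 3D fit), yaw"
    out=[]
    for d in viewer.trace(p,"block_1_centre"):
        m=d["pixels"];c=np.median(p["pixels"][m],0)
        hsv=cv2.cvtColor(np.uint8([[c]]),cv2.COLOR_RGB2HSV)[0,0]
        l,t,rr,b=d["rect"]
        print("  det",round(d["score"],2),[int(x) for x in d["rect"]],m.sum(),c,hsv)
        if d["score"]<.15 or not(8<=hsv[0]<=18 and 60<hsv[1]<170): continue
        pts=cv2.findContours(np.uint8(m),cv2.RETR_EXTERNAL,cv2.CHAIN_APPROX_NONE)[0]
        k=max(pts,key=cv2.contourArea).reshape(-1,2)
        def sil(q):
            P=[(a,bb,z) for a in(-.025,.025) for bb in(-.012,.012) for z in(-.024,0)]
            return cv2.convexHull(np.float32(proj(p,tf([*q,ztop],P))))
        def cost(q):
            h=sil(q);return [cv2.pointPolygonTest(h,(float(u),float(v)),True) for u,v in k[::2]]
        c0=onz(p,[k.mean(0)],ztop-.012)[0][:2]
        best=min((least_squares(cost,[*c0,y],diff_step=1e-3,x_scale=[.01,.01,.3]) for y in np.arange(0,np.pi,np.pi/6)),key=lambda s:s.cost)
        out.append((best.x,best.cost/len(k)));print("  block",best.x.round(4),"yaw",round((best.x[2]+np.pi/2)%np.pi-np.pi/2,3),"rms",round((2*best.cost/len(k)*2)**.5,2))
    return out
E
python3 - <<'E'
from h import *
plan(.6,-.07,.12,0)
p=grab("wrist");B=blocks(p)
uv=np.vstack([proj(p,tf([*b[0],.024],[(a,c,0) for a in(-.025,.025) for c in(-.012,.012)])) for b in B])
save(p,"w7",uv,s=1.25)
E
```

```text
plan [0.3719 0.0478 1.0389] 0.9593 tcp [ 0.5859 -0.1439  0.3277] psi 1.5069 j [ 0.29  0.3  -0.19  1.6   0.06  1.25  0.02] t 17.1Traceback (most recent call last):
  File "<stdin>", line 4, in <module>
    return _nx.concatenate(arrs, 0, dtype=dtype, casting=casting)
           ~~~~~~~~~~~~~~~^^^^^^^^^^^^^^^^^^^^^^^^^^^^^^^^^^^^^^^
ValueError: need at least one array to concatenate
```

```bash
python3 - <<'E'
s=open("h.py").read()
a=s.index("    for d in viewer.trace(p,\"block_1"); b=s.index("        def sil(q)")
s=s[:a]+'''    hsv=cv2.cvtColor(p["pixels"],cv2.COLOR_RGB2HSV)
    m=cv2.inRange(hsv,(8,80,70),(20,175,255));m=cv2.morphologyEx(m,cv2.MORPH_OPEN,np.ones((3,3)))
    for k in cv2.findContours(m,cv2.RETR_EXTERNAL,cv2.CHAIN_APPROX_NONE)[0]:
        k=cv2.convexHull(k);k=np.array(cv2.findContours(cv2.drawContours(np.zeros_like(m),[k],-1,255,-1),cv2.RETR_EXTERNAL,cv2.CHAIN_APPROX_NONE)[0][0]).reshape(-1,2)
        if cv2.contourArea(k)<700*(.35/(p["T"][2,3]))**2: continue
'''+s[b:]
open("h.py","w").write(s)
E
python3 - <<'E'
from h import *
p=grab("wrist");B=blocks(p)
uv=np.vstack([proj(p,tf([*b[0],.024],[(a,c,0) for a in(-.025,.025) for c in(-.012,.012)])) for b in B])
save(p,"w7",uv,s=1.25)
E
```

```text
block [ 0.5602 -0.3665  2.7119] yaw -0.43 rms 1.39
  block [ 0.9912 -0.3811  1.2716] yaw 1.272 rms 12.17
  block [ 0.733  -0.3081  2.3385] yaw -0.803 rms 3.25
  block [ 0.7932 -0.33    1.5589] yaw 1.559 rms 7.63
  block [ 0.6145 -0.2034  2.0693] yaw -1.072 rms 0.99
  block [ 0.6128 -0.0774 -0.3572] yaw -0.357 rms 0.66
```

View pics/w7.png

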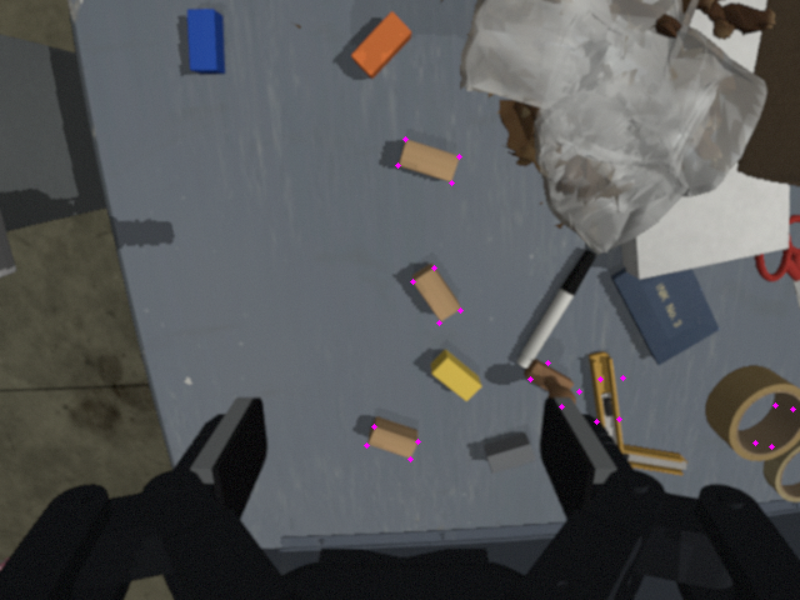

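The three wooden blocks are at (430,160), (437,293) and (394,438), with the fitted corners on them. The other fits (stamp, cutter, tape) are discarded. Starting with the nearest block to the stage.

```bash
python3 - <<'E'
from h import *
plan(.612,-.0774,.12,2.785)
for i,y in enumerate((75,25,-25,-75)): print(i+1,tf([.507,.221,-.182,.0653],[(-.031,y/1e3,-.015)])[0].round(4))
E
```

```text
plan [0.3432 0.1097 1.0422] -0.8137 tcp [ 0.5857 -0.1446  0.3284] psi 1.5068 j [ 0.29  0.29 -0.19  1.6   0.06  1.25  0.02] t 17.3
1 [0.4901 0.3004 0.0503]
2 [0.481  0.2512 0.0503]
3 [0.472  0.202  0.0503]
4 [0.4629 0.1528 0.0503]
```

play_rows(
  commands=[
    [[-0.2,0.343,0.11,0.95,-0.814],[-0.2,0.343,0.11,0.95,-0.814],[-0.2,0.343,0.11,0.95,-0.814],[-0.2,0.343,0.11,0.95,-0.814],[-0.2,0.343,0.11,0.95,-0.814],[-0.2,0.343,0.11,0.95,-0.814],[-0.2,0.343,0.11,0.95,-0.814],[-0.2,0.343,0.11,0.95,-0.814],[-0.2,0.343,0.11,0.95,-0.814],[-0.2,0.343,0.11,0.95,-0.814],[-0.2,0.343,0.11,0.95,-0.814],[-0.2,0.343,0.11,0.95,-0.814]],
  ],
)

```text
clock: 18.28
tcp_pos: [0.6123, -0.0788, 0.1387]
orientation: [0.557, 3.091, 0.001]
contact_force: [-0.2, 0.5, -0.1]
grip_width: 0.0509
gripper_force: 0.0
```

```bash
python3 - <<'E'
from h import *
p=grab("wrist");blocks(p);plan(.612,-.0774,.006,2.785)
E
```

```text
block [ 0.6148 -0.2032  2.1125] yaw -1.029 rms 1.09
  block [ 0.6146 -0.0778  2.7816] yaw -0.36 rms 2.04
plan [0.0044 0.0064 0.6633] -0.0014 tcp [ 0.6123 -0.0789  0.1387] psi 2.7827 j [ 0.37  0.52 -0.46  1.76  0.28  0.93  1.  ] t 18.3
```

play_rows(
  commands=[
    [[-0.2,0.002,0.004,0.2,0],[-0.2,0.002,0.004,0.4,0],[-0.2,0.002,0.004,0.55,0],[-0.2,0.002,0.004,0.66,0],[-0.2,0.002,0.004,0.66,0],[0.9,0.002,0.004,0.66,0],[0.9,0.002,0.004,0.66,0],[0.9,0.002,0.004,0.66,0],[0.9,0.002,0.004,0.66,0],[0.9,0.002,0.004,0.66,0]],
  ],
  grip_force=25,
)

```text
clock: 19.17
tcp_pos: [0.6139, -0.0787, 0.0083]
orientation: [0.56, 3.088, 0.0]
contact_force: [-0.8, 0.3, 7.8]
grip_width: 0.0232
gripper_force: 27.4
```

play_rows(
  commands=[
    [[0.9,0,0,-0.2,0],[0.9,0,0,-0.4,0],[0.9,0,0,-0.6,0],[0.9,0,0,-0.65,0],[0.9,0,0,-0.65,0]],
  ],
)

```text
clock: 19.58
tcp_pos: [0.6153, -0.0788, 0.1413]
orientation: [0.559, 3.083, 0.001]
contact_force: [0.1, 0.5, -0.7]
grip_width: 0.0234
gripper_force: 26.5
```

```bash
python3 - <<'E'
from h import *
print(get_obs()["grip_width"])
x,y,_=tf([.507,.221,-.182,0],[(-.036,-.025,0)])[0]
plan(x,y,.10,-.182+np.pi)
E
```

```text
0.023421487087780246
plan [1.1908 1.0581 0.1984] -0.1127 tcp [ 0.6153 -0.0788  0.1413] psi 2.7825 j [ 0.37  0.52 -0.46  1.75  0.28  0.92  1.  ] t 19.6
```

play_rows(
  commands=[
    [[0.9,0.6,0.6,0,-0.11],[0.9,0.6,0.6,0,-0.11],[0.9,0.6,0.6,0,-0.11],[0.9,0.6,0.6,0,-0.11],[0.9,0.6,0.6,0,-0.11],[0.9,0.6,0.6,0,-0.11],[0.9,0.6,0.6,0,-0.11]],
  ],
)

```text
clock: 20.17
tcp_pos: [0.5417, 0.0753, 0.1355]
orientation: [-0.29, -3.127, 0.002]
contact_force: [0.2, -0.7, -0.6]
grip_width: 0.0235
gripper_force: 26.5
```

```bash
python3 - <<'E'
from h import *
x,y,_=tf([.507,.221,-.182,0],[(-.036,.025,0)])[0]
plan(x,y,.10,-.182+np.pi)
E
```

```text
plan [0.4847 0.8088 0.1771] -0.002 tcp [0.5417 0.0753 0.1355] psi 2.9565 j [ 0.19  0.44 -0.55  1.92  0.3   0.86  0.87] t 20.2
```

play_rows(
  commands=[
    [[0.9,0.485,0.81,0,-0.002],[0.9,0.485,0.81,0,-0.002],[0.9,0.485,0.81,0,-0.002],[0.9,0.485,0.81,0,-0.002],[0.9,0.485,0.81,0.1,-0.002],[0.9,0.485,0.81,0.17,-0.002],[0.9,0.485,0.81,0.17,-0.002],[0.9,0.485,0.81,0.17,-0.002],[0.9,0.485,0.81,0.17,-0.002]],
  ],
)

```text
clock: 20.92
tcp_pos: [0.4781, 0.2509, 0.1024]
orientation: [0.292, 3.128, -0.001]
contact_force: [0.2, 0.1, -0.0]
grip_width: 0.0234
gripper_force: 26.5
```

```bash
python3 - <<'E'
from h import *
x,y,_=tf([.507,.221,-.182,0],[(-.036,.025,0)])[0]
plan(x,y,.049,-.182+np.pi)
p=grab("wrist")
L=[(a,b/1e3,-.027) for b in(75,25,-25,-75) for a in(-.091,-.05)]+[(-.006,.03,.017),(-.006,-.03,.017),(-.006,.13,-.013),(-.006,-.13,-.013)]+[(-.091,-.13,-.027),(-.091,.13,-.027)]
save(p,"w8",proj(p,tf([.507,.221,-.182,.0653],L)),s=1.25)
E
```

```text
plan [0.0111 0.0042 0.267 ] -0.0027 tcp [0.4781 0.2509 0.1024] psi 2.9554 j [-0.14  0.48 -0.57  1.96  0.36  0.8   0.46] t 20.9
```

View pics/w8.png

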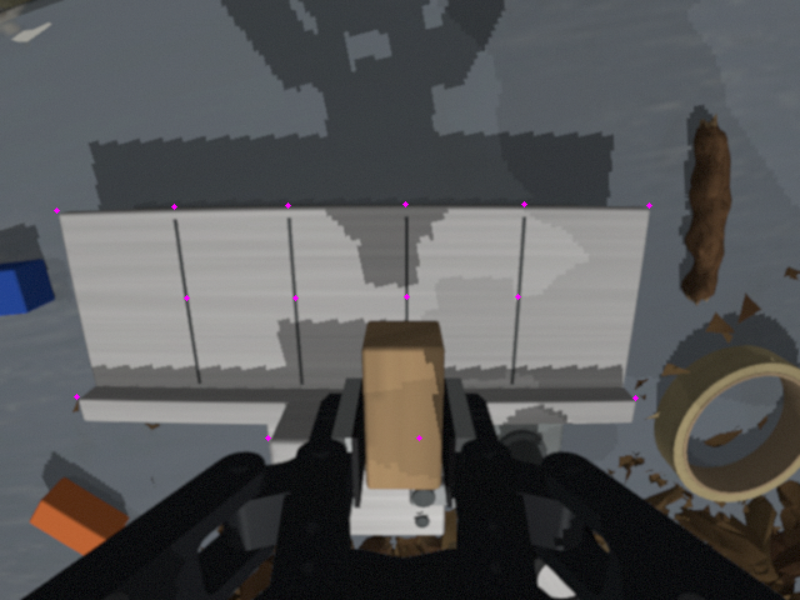

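Dots match the lines, the plate corners and the fence; the block hangs centred over line 2 at (405,400). I'm lowering it, then nudging it to the fence in small steps.

play_rows(
  commands=[
    [[0.9,0.011,0.004,0.1,-0.003],[0.9,0.011,0.004,0.2,-0.003],[0.9,0.011,0.004,0.25,-0.003],[0.9,0.011,0.004,0.262,-0.003],[0.9,0.011,0.004,0.262,-0.003],[0.9,0.011,0.004,0.262,-0.003]],
  ],
)

```text
clock: 21.47
tcp_pos: [0.4755, 0.2541, 0.0507]
orientation: [0.28, 3.128, 0.001]
contact_force: [-0.5, 0.2, -0.4]
grip_width: 0.0234
gripper_force: 26.5
```

play_rows(
  commands=[
    [[0.9,-0.01,0,0,0],[0.9,-0.01,0,0,0]],
  ],
)

```text
clock: 21.63
tcp_pos: [0.4778, 0.254, 0.0509]
orientation: [0.28, 3.127, 0.002]
contact_force: [0.3, -0.2, -0.8]
grip_width: 0.0234
gripper_force: 26.5
```

```bash
cat >> h.py <<'E'
def inst(o=None,q=(.507,.221,-.182)):
    o=o or get_obs();c,s=np.cos(q[2]),np.sin(q[2]);d=o["tcp_pos"][:2]-q[:2];f=o["contact_force"]
    print("stage-frame tcp",(np.array([c*d[0]+s*d[1],-s*d[0]+c*d[1],o["tcp_pos"][2]])*1e3).round(1),"F",np.round([c*f[0]+s*f[1],-s*f[0]+c*f[1],f[2]],1),"dyaw",round(psi(o)-q[2]-np.pi,4),"t",round(o["clock"],1))
E
python3 -c "
from h import *
inst()"
```

```text
stage-frame tcp [-34.7  27.2  50.9] F [ 0.4 -0.2 -0.8] dyaw 0.0036 t 21.6
```

play_rows(
  commands=[
    [[0.9,0,-0.011,0,0.002],[0.9,0,-0.011,0.015,0.002],[0.9,0,-0.011,0.015,0.002],[0.9,-0.008,-0.011,0.015,0.002],[0.9,-0.008,-0.011,0.015,0.002]],
  ],
)

```text
clock: 22.05
tcp_pos: [0.4781, 0.2512, 0.0469]
orientation: [0.284, 3.129, -0.0]
contact_force: [-0.2, 0.4, -0.5]
grip_width: 0.0231
gripper_force: 26.5
```

```bash
python3 -c "
from h import *
inst()"
```

```text
stage-frame tcp [-33.9  24.5  46.9] F [-0.2  0.4 -0.5] dyaw 0.0008 t 22.1
```

play_rows(
  commands=[
    [[0.9,-0.006,0,0,0],[0.9,-0.006,0,0,0]],
  ],
)

```text
clock: 22.22
tcp_pos: [0.4793, 0.251, 0.0469]
orientation: [0.284, 3.129, -0.0]
contact_force: [-0.4, 0.6, 0.3]
grip_width: 0.0232
gripper_force: 26.5
```

```bash
python3 -c "
from h import *
inst()"
```

```text
stage-frame tcp [-32.7  24.5  46.9] F [-0.5  0.6  0.3] dyaw 0.0008 t 22.2
```

play_rows(
  commands=[
    [[0.9,-0.006,0,0.002,0],[0.9,-0.006,0,0.002,0]],
  ],
)

```text
clock: 22.38
tcp_pos: [0.4797, 0.2511, 0.0467]
orientation: [-0.283, -3.128, 0.001]
contact_force: [-3.8, -0.9, 4.7]
grip_width: 0.0234
gripper_force: 27.1
```

play_rows(
  commands=[
    [[0.9,-0.005,0,0.001,0],[0.9,-0.005,0,0.001,0]],
  ],
)

```text
clock: 22.55
tcp_pos: [0.4803, 0.2511, 0.0467]
orientation: [-0.283, -3.128, 0.0]
contact_force: [-3.7, -0.9, 6.4]
grip_width: 0.023
gripper_force: 27.4
```

```bash
python3 -c "
from h import *
inst()"
```

```text
stage-frame tcp [-31.7  24.8  46.7] F [-3.4 -1.6  6.4] dyaw 0.0017 t 22.6
```

play_rows(
  commands=[
    [[0.9,0,0,-0.006,0],[0.9,0,0,-0.006,0],[0.9,0,0,-0.006,0]],
  ],
)

```text
clock: 22.8
tcp_pos: [0.4815, 0.2506, 0.0475]
orientation: [0.284, 3.128, 0.0]
contact_force: [0.2, -0.4, 0.0]
grip_width: 0.0236
gripper_force: 26.5
```

```bash
python3 -c "
from h import *
inst()"
```

```text
stage-frame tcp [-30.4  24.5  47.5] F [ 0.2 -0.4  0. ] dyaw 0.0008 t 22.8
```

play_rows(
  commands=[
    [[0.9,-0.005,0,0,0],[0.9,-0.005,0,0,0],[0.9,-0.005,0,0,0]],
  ],
)

```text
clock: 23.05
tcp_pos: [0.4824, 0.2504, 0.0474]
orientation: [0.284, 3.129, -0.0]
contact_force: [0.5, 1.0, -1.7]
grip_width: 0.023
gripper_force: 26.5
```

```bash
python3 -c "
from h import *
inst()"
```

```text
stage-frame tcp [-29.5  24.4  47.4] F [ 0.3  1.1 -1.7] dyaw 0.0007 t 23.1
```

play_rows(
  commands=[
    [[0.9,-0.005,0,0,0],[0.9,-0.005,0,0,0],[0.9,-0.005,0,0,0]],
  ],
)

```text
clock: 23.3
tcp_pos: [0.4833, 0.2503, 0.0475]
orientation: [0.284, 3.129, 0.0]
contact_force: [-0.8, 0.4, -0.7]
grip_width: 0.0231
gripper_force: 26.5
```

```bash
python3 - <<'E'
from h import *
inst()
p=grab("wrist");hsv=cv2.cvtColor(p["pixels"],cv2.COLOR_RGB2HSV)
m=cv2.inRange(hsv,(8,80,70),(20,175,255))[:,280:365]
v=np.where(m.sum(1)>30*255)[0];print("block rows",v.min(),v.max())
c=320
for x in(-.056,-.006):print(x,proj(p,tf([.507,.221,-.182,0],[(x,.025,.0623),(x,.025,.0383)])).round(1).tolist())
cv2.imwrite("pics/w9.png",cv2.resize(p["pixels"][250:430,220:440,::-1],None,fx=3,fy=3))
E
```

```text
stage-frame tcp [-28.6  24.5  47.5] F [-0.8  0.3 -0.7] dyaw 0.0009 t 23.3
block rows 276 390
-0.056 [[325.1, 273.2], [324.7, 251.0]]
-0.006 [[324.7, 388.2], [324.4, 353.9]]
```

play_rows(
  commands=[
    [[0.9,-0.005,0,0,0],[0.9,-0.005,0,0,0],[0.9,-0.005,0,0,0]],
  ],
)

```text
clock: 23.6
tcp_pos: [0.4834, 0.2503, 0.0474]
orientation: [-0.283, -3.128, 0.001]
contact_force: [-3.0, -0.6, 2.0]
grip_width: 0.0231
gripper_force: 26.8
```

```bash
python3 - <<'E'
from h import *
inst()
E
```

```text
stage-frame tcp [-28.5  24.5  47.4] F [-2.8 -1.1  2. ] dyaw 0.0014 t 23.6
```

The block is against the fence (TCP stopped, 2.8 N). Releasing it.

play_rows(
  commands=[
    [[0.9,0.004,0,0.004,0],[0.9,0.004,0,0.004,0],[0.05,0.004,0,0.004,0],[0.05,0.004,0,0.004,0],[0.05,0.004,0,0.004,0],[0.05,0.004,0,0.004,0],[0.05,0.004,0,-0.1,0],[0.05,0.004,0,-0.3,0],[0.05,0.004,0,-0.5,0],[0.05,0.004,0,-0.5,0]],
  ],
)

```text
clock: 24.43
tcp_pos: [0.4871, 0.2533, 0.1546]
orientation: [0.283, 3.119, 0.01]
contact_force: [1.0, 1.0, -0.0]
grip_width: 0.0404
gripper_force: 0.0
```

```bash
python3 - <<'E'
from h import *
inst();p=grab("wrist");B=blocks(p,.0623)
for b,_ in B:
    c,s=np.cos(-.182),np.sin(-.182);d=b[:2]-[.507,.221];print((c*d[0]+s*d[1]).round(4),(-s*d[0]+c*d[1]).round(4),(b[2]+.182+np.pi/2)%np.pi-np.pi/2)
plan(.6147,-.2033,.13,2.09)
E
```

```text
stage-frame tcp [-25.4  28.1 154.6] F [ 0.8  1.1 -0. ] dyaw 0.0009 t 24.4
  block [0.4843 0.2493 2.967 ] yaw -0.175 rms 2.66
-0.0274 0.0238 0.0074178404776548135
plan [-1.0429 -2.1238  0.1051] 0.5539 tcp [0.4861 0.252  0.1518] psi 2.9601 j [-0.11  0.42 -0.61  1.91  0.31  0.89  0.52] t 24.5
```

play_rows(
  commands=[
    [[0.05,-0.2,-1,-0.1,0],[0.05,-0.4,-1,-0.1,0],[0.05,-0.5,-1,-0.1,0],[0.05,-0.5,-1,-0.1,0],[0.05,-0.5,-1,-0.1,0],[0.05,-0.5,-1,-0.1,0],[0.05,-0.5,-1,-0.1,0]],
  ],
)

```text
clock: 25.07
tcp_pos: [0.5471, 0.0288, 0.1667]
orientation: [0.298, 3.127, -0.004]
contact_force: [-0.2, -0.8, -0.8]
grip_width: 0.0405
gripper_force: 0.0
```

play_rows(
  commands=[
    [[-0.2,-0.5,-1,0,0.55],[-0.2,-0.5,-1,0,0.55],[-0.2,-0.5,-1,0,0.55],[-0.2,-0.5,-1,0,0.55],[-0.2,-0.5,-1,0,0.55],[-0.2,-0.5,-1,0,0.55],[-0.2,-0.5,-1,0,0.55],[-0.2,-0.5,-1,0,0.55],[-0.2,-0.5,-1,0,0.55]],
  ],
)

```text
clock: 25.82
tcp_pos: [0.6078, -0.1776, 0.1667]
orientation: [-1.56, -2.725, -0.0]
contact_force: [-0.1, 0.1, 0.3]
grip_width: 0.0512
gripper_force: 0.0
```

```bash
python3 - <<'E'
from h import *
p=grab("wrist");B=blocks(p);plan(.6147,-.2033,.010,2.09)
E
```

```text
block [ 0.5556 -0.3463  1.3237] yaw 1.324 rms 4.53
  block [ 0.6145 -0.2027  2.1095] yaw -1.032 rms 1.35
plan [-0.131  -0.0368  0.7843] 0.0081 tcp [ 0.6079 -0.1771  0.1669] psi 2.1027 j [ 0.4   0.49 -0.29  1.7   0.16  0.97  0.58] t 25.9
```

play_rows(
  commands=[
    [[-0.2,-0.115,-0.037,0.2,0],[-0.2,-0.115,-0.037,0.4,0],[-0.2,-0.115,-0.037,0.6,0],[-0.2,-0.115,-0.037,0.75,0],[-0.2,-0.115,-0.037,0.785,0],[-0.2,-0.115,-0.037,0.785,0],[0.9,-0.115,-0.037,0.785,0],[0.9,-0.115,-0.037,0.785,0],[0.9,-0.115,-0.037,0.785,0],[0.9,-0.115,-0.037,0.785,0],[0.9,-0.115,-0.037,0.785,0]],
  ],
)

```text
clock: 26.78
tcp_pos: [0.6154, -0.2029, 0.0134]
orientation: [1.565, 2.719, 0.002]
contact_force: [-0.7, 1.1, 7.6]
grip_width: 0.0236
gripper_force: 26.0
```

play_rows(
  commands=[
    [[0.9,0,0,-0.2,0],[0.9,0,0,-0.4,0],[0.9,0,0,-0.6,0],[0.9,0,0,-0.65,0],[0.9,0,0,-0.65,0]],
  ],
)

```text
clock: 27.2
tcp_pos: [0.6164, -0.2036, 0.1464]
orientation: [1.563, 2.714, 0.004]
contact_force: [0.8, -0.1, -0.3]
grip_width: 0.0234
gripper_force: 25.2
```

```bash
python3 - <<'E'
from h import *
print(get_obs()["grip_width"])
x,y,_=tf([.507,.221,-.182,0],[(-.036,-.025,0)])[0]
plan(x,y,.14,-.182+np.pi)
E
```

```text
0.023367734396615467
plan [2.1329 0.374  0.0192] -0.5495 tcp [ 0.6164 -0.2036  0.1464] psi 2.0965 j [ 0.43  0.53 -0.28  1.69  0.18  0.94  0.6 ] t 27.2
```

play_rows(
  commands=[
    [[0.9,1,0.19,0,-0.2],[0.9,1,0.19,0,-0.4],[0.9,1,0.19,0,-0.55],[0.9,1,0.19,0,-0.55],[0.9,1,0.19,0,-0.55],[0.9,1,0.19,0,-0.55],[0.9,1,0.19,0,-0.55],[0.9,1,0.19,0,-0.55]],
  ],
)

```text
clock: 27.87
tcp_pos: [0.5449, -0.0102, 0.1399]
orientation: [-0.275, -3.128, 0.0]
contact_force: [-0.2, -0.5, -0.6]
grip_width: 0.0231
gripper_force: 25.1
```

```bash
python3 - <<'E'
from h import *
x,y,_=tf([.507,.221,-.182,0],[(-.036,-.025,0)])[0]
plan(x,y,.12,-.182+np.pi)
E
```

```text
plan [0.5688 0.9813 0.1   ] 0.0042 tcp [ 0.5449 -0.0102  0.1399] psi 2.9662 j [ 0.34  0.43 -0.54  1.92  0.28  0.87  1.05] t 27.9
```

play_rows(
  commands=[
    [[0.9,0.57,0.98,0,0.004],[0.9,0.57,0.98,0,0.004],[0.9,0.57,0.98,0,0.004],[0.9,0.57,0.98,0,0.004],[0.9,0.57,0.98,0,0.004],[0.9,0.57,0.98,0.1,0.004],[0.9,0.57,0.98,0.2,0.004],[0.9,0.57,0.98,0.2,0.004],[0.9,0.57,0.98,0.2,0.004]],
  ],
)

```text
clock: 28.62
tcp_pos: [0.4682, 0.2014, 0.0995]
orientation: [-0.298, -3.125, 0.003]
contact_force: [0.1, 0.3, -0.1]
grip_width: 0.0232
gripper_force: 25.1
```

```bash
python3 - <<'E'
from h import *
inst()
x,y,_=tf([.507,.221,-.182,0],[(-.036,-.025,0)])[0]
plan(x,y,.056,-.182+np.pi)
E
```

```text
stage-frame tcp [-34.6 -26.3  99.5] F [ 0.1  0.3 -0.1] dyaw -0.0082 t 28.6
plan [0.0063 0.0069 0.2176] -0.0052 tcp [0.4682 0.2014 0.0995] psi 2.9514 j [-0.06  0.45 -0.58  2.03  0.35  0.77  0.53] t 28.6
```

play_rows(
  commands=[
    [[0.9,0.006,0.0,0.1,-0.004],[0.9,0.006,0.0,0.18,-0.004],[0.9,0.006,0.0,0.218,-0.004],[0.9,0.006,0.0,0.218,-0.004],[0.9,0.006,0.0,0.218,-0.004],[0.9,0.006,0,0.218,-0.004]],
  ],
)

```text
clock: 29.12
tcp_pos: [0.4687, 0.2027, 0.058]
orientation: [0.286, 3.127, 0.001]
contact_force: [0.1, -0.0, -0.3]
grip_width: 0.0233
gripper_force: 25.1
```

```bash
python3 - <<'E'
from h import *
inst()
E
```

```text
stage-frame tcp [-34.4 -24.9  58. ] F [ 0.1 -0.  -0.3] dyaw -0.0004 t 29.1
```

play_rows(
  commands=[
    [[0.9,0,0,0.02,0],[0.9,-0.01,0,0.025,0],[0.9,-0.02,0,0.025,0],[0.9,-0.02,0,0.025,0]],
  ],
)

```text
clock: 29.45
tcp_pos: [0.4723, 0.202, 0.0521]
orientation: [0.285, 3.128, 0.0]
contact_force: [0.3, 0.3, -0.2]
grip_width: 0.0231
gripper_force: 25.1
```

```bash
python3 - <<'E'
from h import *
inst()
E
```

```text
stage-frame tcp [-30.7 -25.   52.1] F [ 0.2  0.3 -0.2] dyaw 0.0004 t 29.4
```

play_rows(
  commands=[
    [[0.9,-0.006,0,0,0],[0.9,-0.006,0,0,0],[0.9,-0.006,0,0,0]],
  ],
)

```text
clock: 29.7
tcp_pos: [0.4729, 0.2019, 0.0519]
orientation: [0.284, 3.129, 0.0]
contact_force: [-0.3, 0.1, 0.2]
grip_width: 0.0228
gripper_force: 25.1
```

```bash
python3 - <<'E'
from h import *
inst()
E
```

```text
stage-frame tcp [-30.1 -25.   51.9] F [-0.3  0.   0.2] dyaw 0.0009 t 29.7
```

play_rows(
  commands=[
    [[0.9,-0.006,0,0,0],[0.9,-0.006,0,0,0],[0.9,-0.006,0,0,0]],
  ],
)

```text
clock: 29.95
tcp_pos: [0.4739, 0.2017, 0.0519]
orientation: [-0.284, -3.129, 0.0]
contact_force: [0.5, 0.4, -0.1]
grip_width: 0.0233
gripper_force: 25.2
```

play_rows(
  commands=[
    [[0.9,-0.005,0,0,0],[0.9,-0.005,0,0,0],[0.9,-0.005,0,0,0]],
  ],
)

```text
clock: 30.2
tcp_pos: [0.474, 0.2016, 0.0518]
orientation: [-0.283, -3.127, 0.001]
contact_force: [-4.5, 1.7, 1.7]
grip_width: 0.0236
gripper_force: 25.4
```

```bash
python3 - <<'E'
from h import *
inst()
E
```

```text
stage-frame tcp [-28.9 -25.   51.8] F [-4.7  0.8  1.7] dyaw 0.0015 t 30.2
```

Fence contact (TCP stopped, 4.7 N). I'm backing off slightly, touching down and releasing.

play_rows(
  commands=[
    [[0.9,0.006,0,0.003,0],[0.9,0.006,0,0.003,0],[0.05,0.006,0,0.003,0],[0.05,0.006,0,0.003,0],[0.05,0.006,0,0.003,0],[0.05,0.006,0,0.003,0],[0.05,0.006,0,-0.1,0],[0.05,0.006,0,-0.3,0],[0.05,0.006,0,-0.45,0],[0.05,0.006,0,-0.45,0]],
  ],
)

```text
clock: 31.03
tcp_pos: [0.4771, 0.2038, 0.1475]
orientation: [0.283, 3.12, 0.007]
contact_force: [0.7, 1.1, 0.5]
grip_width: 0.0406
gripper_force: 0.0
```

```bash
cat >> h.py <<'E'
def onstage(q=(.507,.221,-.182)):
    p=grab("wrist");c,s=np.cos(q[2]),np.sin(q[2])
    for b,_ in blocks(p,.0623):
        d=b[:2]-q[:2];print("   in stage",((c*d[0]+s*d[1])*1e3).round(1),((-s*d[0]+c*d[1])*1e3).round(1),round((b[2]-q[2]+np.pi/2)%np.pi-np.pi/2,3))
    return p
E
python3 - <<'E'
from h import *
inst();onstage()
plan(.5602,-.3665,.14,2.71)
E
```

```text
stage-frame tcp [-26.3 -22.3 147.5] F [0.5 1.2 0.5] dyaw 0.0008 t 31.0
  block [ 0.4847  0.2506 -0.1399] yaw -0.14 rms 3.51
  block [0.4755 0.2007 2.9655] yaw -0.176 rms 2.68
   in stage -27.3 25.0 0.042
   in stage -27.3 -25.6 0.006
plan [-0.9275 -2.7238  0.0211] 0.1592 tcp [0.4761 0.2028 0.145 ] psi 2.96 j [-0.02  0.39 -0.62  1.98  0.3   0.85  0.59] t 31.1
```

play_rows(
  commands=[
    [[0.05,-0.3,-1,-0.1,0],[0.05,-0.3,-1,-0.1,0],[0.05,-0.3,-1,-0.1,0],[0.05,-0.3,-1,-0.1,0],[0.05,-0.3,-1,-0.1,0],[0.05,-0.3,-1,-0.1,0]],
  ],
)

```text
clock: 31.58
tcp_pos: [0.4968, -0.0157, 0.161]
orientation: [-0.303, -3.126, 0.007]
contact_force: [0.3, -0.2, 0.0]
grip_width: 0.0404
gripper_force: 0.0
```

play_rows(
  commands=[
    [[-0.2,-0.3,-1,0,0.16],[-0.2,-0.3,-1,0,0.16],[-0.2,-0.3,-1,0,0.16],[-0.2,-0.3,-1,0,0.16],[-0.2,-0.3,-1,0,0.16],[-0.2,-0.3,-1,0,0.16]],
  ],
)

```text
clock: 32.08
tcp_pos: [0.5185, -0.2236, 0.1605]
orientation: [-0.692, -3.064, 0.007]
contact_force: [0.9, -0.6, -0.6]
grip_width: 0.0514
gripper_force: 0.0
```

```bash
python3 - <<'E'
from h import *
plan(.5602,-.3665,.14,2.71)
E
```

```text
plan [-0.4953 -0.5549  0.1053] -0.0081 tcp [ 0.5185 -0.2236  0.1605] psi 2.6973 j [ 0.62  0.41 -0.41  1.87  0.21  0.91  1.24] t 32.1
```

play_rows(
  commands=[
    [[-0.2,-0.49,-0.55,0,0],[-0.2,-0.49,-0.55,0,0],[-0.2,-0.49,-0.55,0,0],[-0.2,-0.49,-0.55,0,0],[-0.2,-0.49,-0.55,0,0],[-0.2,-0.49,-0.55,0,0],[-0.2,-0.49,-0.55,0,0]],
  ],
)

```text
clock: 32.67
tcp_pos: [0.5624, -0.3525, 0.1607]
orientation: [-0.672, -3.067, -0.002]
contact_force: [0.8, 0.5, 1.4]
grip_width: 0.0514
gripper_force: 0.0
```

```bash
python3 - <<'E'
from h import *
p=grab("wrist");B=blocks(p)
for b,c in B:
    if c<5:
        ps=(b[2]-2.7+np.pi/2)%np.pi-np.pi/2+2.7
        plan(b[0]+.003*np.cos(ps),b[1]+.003*np.sin(ps),.008,ps)
E
```

```text
block [ 0.5619 -0.3663  2.7063] yaw -0.435 rms 1.76
plan [-0.0125 -0.067   0.7656] 0.0033 tcp [ 0.5626 -0.352   0.1611] psi 2.7114 j [ 0.73  0.55 -0.37  1.63  0.23  1.01  1.43] t 32.7
```

play_rows(
  commands=[
    [[-0.2,-0.012,-0.067,0.2,0],[-0.2,-0.012,-0.067,0.4,0],[-0.2,-0.012,-0.067,0.6,0],[-0.2,-0.012,-0.067,0.72,0],[-0.2,-0.012,-0.067,0.76,0],[-0.2,-0.012,-0.067,0.76,0],[0.9,-0.012,-0.067,0.76,0],[0.9,-0.012,-0.067,0.76,0],[0.9,-0.012,-0.067,0.76,0],[0.9,-0.012,-0.067,0.76,0],[0.9,-0.012,-0.067,0.76,0]],
  ],
)

```text
clock: 33.63
tcp_pos: [0.5611, -0.3681, 0.0126]
orientation: [0.673, 3.064, -0.002]
contact_force: [-0.7, 2.4, 7.0]
grip_width: 0.0234
gripper_force: 26.0
```

play_rows(
  commands=[
    [[0.9,0,0,-0.2,0],[0.9,0,0,-0.4,0],[0.9,0,0,-0.6,0],[0.9,0,0,-0.65,0],[0.9,0,0,-0.65,0]],
  ],
)

```text
clock: 34.05
tcp_pos: [0.5621, -0.3691, 0.1459]
orientation: [0.673, 3.059, -0.005]
contact_force: [-0.2, 0.2, -1.3]
grip_width: 0.0235
gripper_force: 25.2
```

```bash
python3 - <<'E'
from h import *
print(get_obs()["grip_width"])
x,y,_=tf([.507,.221,-.182,0],[(-.036,-.075,0)])[0]
plan(x,y,.14,-.182+np.pi)
E
```

```text
0.02351212632728968
plan [1.5691 2.1547 0.0118] -0.1597 tcp [ 0.5621 -0.3691  0.1459] psi 2.7088 j [ 0.74  0.58 -0.36  1.63  0.24  0.97  1.44] t 34.0
```

play_rows(
  commands=[
    [[0.9,0.72,1,0,0],[0.9,0.72,1,0,0],[0.9,0.72,1,0,0],[0.9,0.72,1,0,0],[0.9,0.72,1,0,0],[0.9,0.72,1,0,0],[0.9,0.72,1,0,0]],
  ],
)

```text
clock: 34.63
tcp_pos: [0.5105, -0.1167, 0.1397]
orientation: [-0.657, -3.07, -0.005]
contact_force: [0.0, -0.6, -1.1]
grip_width: 0.0236
gripper_force: 25.2
```

play_rows(
  commands=[
    [[0.9,0.72,1,0,-0.16],[0.9,0.72,1,0,-0.16],[0.9,0.72,1,0,-0.16],[0.9,0.72,1,0,-0.16],[0.9,0.72,1,0,-0.16],[0.9,0.72,1,0,-0.16],[0.9,0.72,1,0,-0.16]],
  ],
)

```text
clock: 35.22
tcp_pos: [0.4635, 0.1247, 0.1404]
orientation: [0.267, 3.13, 0.007]
contact_force: [0.3, 0.0, -0.3]
grip_width: 0.0232
gripper_force: 25.1
```

```bash
python3 - <<'E'
from h import *
x,y,_=tf([.507,.221,-.182,0],[(-.036,-.075,0)])[0]
plan(x,y,.11,-.182+np.pi)
E
```

```text
plan [0.0513 0.1378 0.1526] 0.0076 tcp [0.4635 0.1247 0.1404] psi 2.9715 j [ 0.13  0.34 -0.61  2.07  0.26  0.81  0.77] t 35.2
```

play_rows(
  commands=[
    [[0.9,0.05,0.138,0,0.006],[0.9,0.05,0.138,0.1,0.006],[0.9,0.05,0.138,0.25,0.006],[0.9,0.05,0.138,0.36,0.006],[0.9,0.05,0.138,0.41,0.006],[0.9,0.05,0.138,0.41,0.006],[0.9,0.05,0.138,0.41,0.006],[0.9,0.05,0.138,0.41,0.006]],
  ],
)

```text
clock: 35.88
tcp_pos: [0.4614, 0.1455, 0.0589]
orientation: [0.299, 3.126, 0.001]
contact_force: [0.1, -0.2, -0.0]
grip_width: 0.0233
gripper_force: 25.2
```

```bash
python3 - <<'E'
from h import *
inst()
x,y,_=tf([.507,.221,-.182,0],[(-.031,-.075,0)])[0]
plan(x,y,.052,-.182+np.pi)
E
```

```text
stage-frame tcp [-31.2 -82.5  58.9] F [ 0.1 -0.2 -0. ] dyaw -0.0088 t 35.9
plan [-0.0005  0.0375  0.0346] -0.0056 tcp [0.4614 0.1455 0.0589] psi 2.9508 j [ 0.01  0.47 -0.53  2.11  0.39  0.65  0.58] t 35.9
```

play_rows(
  commands=[
    [[0.9,0.01,0.037,0,-0.006],[0.9,0.01,0.037,0,-0.006],[0.9,0.01,0.037,0,-0.006],[0.9,0.01,0.037,0.02,-0.006],[0.9,0.01,0.037,0.035,-0.006],[0.9,0.01,0.037,0.035,-0.006]],
  ],
)

```text
clock: 36.38
tcp_pos: [0.4599, 0.1528, 0.0505]
orientation: [-0.284, -3.129, 0.0]
contact_force: [-0.2, -0.8, 0.4]
grip_width: 0.0236
gripper_force: 25.2
```

```bash
python3 - <<'E'
from h import *
inst()
E
```

```text
stage-frame tcp [-33.9 -75.6  50.5] F [-0.1 -0.8  0.4] dyaw 0.0008 t 36.4
```

play_rows(
  commands=[
    [[0.9,-0.01,0.002,-0.003,0],[0.9,-0.018,0.002,-0.003,0],[0.9,-0.018,0.002,-0.003,0],[0.9,-0.018,0.002,-0.003,0]],
  ],
)

```text
clock: 36.72
tcp_pos: [0.4637, 0.1526, 0.0515]
orientation: [0.285, 3.129, -0.0]
contact_force: [0.5, 0.1, -0.8]
grip_width: 0.023
gripper_force: 25.2
```

play_rows(
  commands=[
    [[0.9,-0.006,0,0,0],[0.9,-0.006,0,0,0],[0.9,-0.006,0,0,0]],
  ],
)

```text
clock: 36.97
tcp_pos: [0.4648, 0.1524, 0.0515]
orientation: [0.284, 3.129, -0.0]
contact_force: [0.9, 0.7, -0.1]
grip_width: 0.0234
gripper_force: 25.2
```

```bash
python3 - <<'E'
from h import *
inst()
E
```

```text
stage-frame tcp [-29.1 -75.1  51.5] F [ 0.8  0.8 -0.1] dyaw 0.0009 t 37.0
```

play_rows(
  commands=[
    [[0.9,-0.005,0,0,0],[0.9,-0.005,0,0,0],[0.9,-0.005,0,0,0]],
  ],
)

```text
clock: 37.22
tcp_pos: [0.4656, 0.1523, 0.0515]
orientation: [-0.284, -3.128, 0.0]
contact_force: [-1.2, -0.2, 0.9]
grip_width: 0.0232
gripper_force: 25.2
```

play_rows(
  commands=[
    [[0.9,-0.005,0,0,0],[0.9,-0.005,0,0,0],[0.9,-0.005,0,0,0]],
  ],
)

```text
clock: 37.47
tcp_pos: [0.4657, 0.1522, 0.0513]
orientation: [-0.283, -3.127, 0.001]
contact_force: [-5.5, -0.5, 3.0]
grip_width: 0.0231
gripper_force: 25.5
```

```bash
python3 - <<'E'
from h import *
inst()
E
```

```text
stage-frame tcp [-28.2 -75.1  51.3] F [-5.3 -1.5  3. ] dyaw 0.0015 t 37.5
```

At the fence. Releasing, then rising for a check view.

play_rows(
  commands=[
    [[0.9,0.007,0,0.003,0],[0.9,0.007,0,0.003,0],[0.05,0.007,0,0.003,0],[0.05,0.007,0,0.003,0],[0.05,0.007,0,0.003,0],[0.05,0.007,0,0.003,0],[0.05,0.007,0,-0.1,0],[0.05,0.007,0,-0.3,0],[0.05,0.007,0,-0.5,0],[0.05,0.007,0,-0.7,0],[0.05,0.007,0,-0.7,0]],
  ],
)

```text
clock: 38.38
tcp_pos: [0.4694, 0.1547, 0.1988]
orientation: [0.283, 3.117, 0.007]
contact_force: [0.9, 0.7, -0.6]
grip_width: 0.0411
gripper_force: 0.0
```

play_rows(
  commands=[
    [[0.05,-0.45,0.3,-0.6,0],[0.05,-0.45,0.3,-0.6,0],[0.05,-0.45,0.3,-0.6,0],[0.05,-0.45,0.3,-0.6,0],[0.05,-0.45,0.3,-0.6,0],[0.05,-0.45,0.3,-0.6,0],[0.05,-0.45,0.3,-0.6,0]],
  ],
)

```text
clock: 38.97
tcp_pos: [0.5639, 0.1948, 0.3104]
orientation: [-0.284, -3.127, 0.002]
contact_force: [0.3, -0.6, 0.3]
grip_width: 0.0409
gripper_force: 0.0
```

```bash
python3 - <<'E'
from h import *
inst();p=onstage()
P=[(a,b,-.003) for y in(.025,-.025,-.075) for a in(-.056,-.006) for b in(y-.012,y+.012)]+[(-.091,-.13,-.027),(-.091,.13,-.027),(-.006,.13,-.013),(-.006,-.13,-.013),(.085,.045,-.027),(.085,-.045,-.027)]
save(p,"w10",proj(p,tf([.507,.221,-.182,.0653],P)),s=1.25)
E
```

```text
stage-frame tcp [ 60.7 -15.5 310.4] F [ 0.4 -0.5  0.3] dyaw 0.0011 t 39.0
  block [0.9588 0.5676 0.6235] yaw 0.624 rms 2.99
  block [ 0.8536  0.1786 -0.2256] yaw -0.226 rms 4.19
  block [ 0.7629 -0.2712  1.906 ] yaw -1.236 rms 2.7
  block [0.83   0.171  2.3837] yaw -0.758 rms 10.61
  block [ 0.8217  0.1254 -0.37  ] yaw -0.37 rms 8.7
  block [0.8461 0.4922 1.2765] yaw 1.276 rms 4.52
  block [0.7103 0.1832 0.9621] yaw 0.962 rms 2.41
  block [0.6367 0.1831 2.4471] yaw -0.695 rms 4.08
  block [ 0.6817  0.4816 -0.0056] yaw -0.006 rms 2.77
  block [ 0.6195  0.2493 -0.1762] yaw -0.176 rms 3.81
  block [0.5401 0.4928 1.7625] yaw -1.379 rms 4.89
  block [ 0.4816  0.2498 -0.1839] yaw -0.184 rms 1.19
  block [ 0.4728  0.2009 -0.1841] yaw -0.184 rms 1.05
  block [ 0.4637  0.1517 -0.1762] yaw -0.176 rms 1.39
  block [ 0.4608  0.3768 -0.1258] yaw -0.126 rms 6.18
   in stage 381.6 422.6 0.806
   in stage 348.5 21.1 -0.044
   in stage 340.8 -437.8 -1.054
   in stage 326.7 9.3 -0.576
   in stage 326.8 -37.1 -0.188
   in stage 284.4 328.1 1.458
   in stage 206.8 -0.4 1.144
   in stage 134.5 -13.8 -0.513
   in stage 124.6 287.9 0.176
   in stage 105.5 48.2 0.006
   in stage -16.7 273.3 -1.197
   in stage -30.2 23.7 -0.002
   in stage -30.0 -25.9 -0.002
   in stage -30.1 -76.0 0.006
   in stage -73.6 144.9 0.056
```

View pics/w10.png

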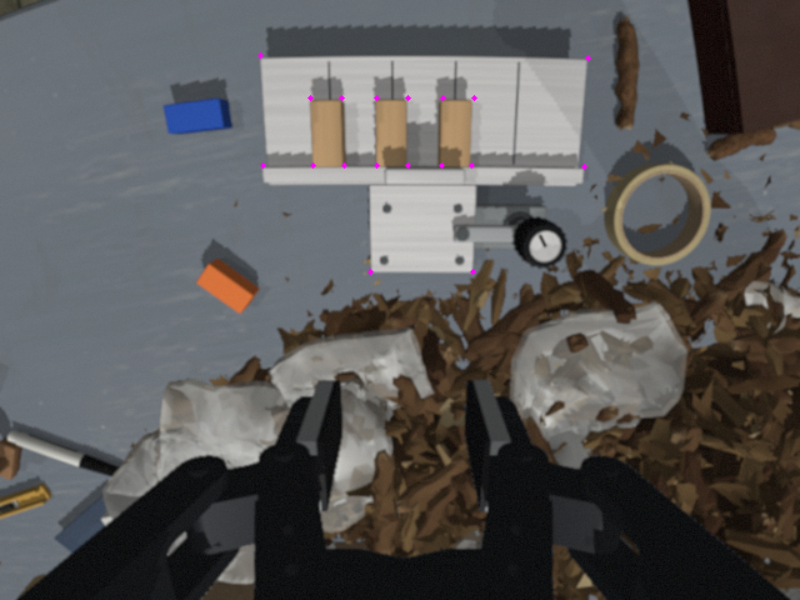

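Three blocks sit on lines 2, 3 and 4 at (456,130), (392,130) and (328,130). They fit to about 1 mm and 0.01 rad, with their ends at the fence, and the clamp arm (480,233) is over the seated plate. Handing in.

```bash
python3 -c "
from bench import r
print(r.hand_in())"
```

```text
the job is handed in; nothing more can be done
None
```

I handed the job in with the stage top seated, the clamp arm at its stop with the knob slipped by roughly 1 rad, and all three wooden blocks on lines 2 to 4 against the fence; the hand-in returned no verdict.

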